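# Return the ratchet indexing table to its end stop

## Task

On the workbench stands an indexing table whose ratchet wheel has to go back to its end stop for the next part. Lift the holding pawl out of the teeth and flip it right over onto its back, turn the wheel backwards (counter-clockwise seen from above) by its upright handle until its lug presses lightly against the set screw of the stop block, then tip the pawl back and lay it gently on the teeth. Never strain the wheel against the pawl or ram the stop, and leave the other things on the bench where they are.

Things in the scene. Friction and masses are not known exactly. Their poses are not given: they have to be found in the camera images.
- index_base: Fixed round grey cast base, 210 mm across and 45 mm high; origin on the bench under the wheel's vertical axis, z up. Its x axis points from the wheel's axis to the pawl's bracket.
- hub (a point): Centre of the ratchet wheel on its vertical axis, at the root of the teeth, 62 mm above the bench. The wheel is a flat steel disc of 160 mm diameter with 12 saw teeth, 9 mm high, standing up from its rim (ring from 60 to 80 mm radius, tops 71 mm above the bench). A low hub in the middle reaches to 79 mm above the bench.
- wheel (a joint): Turn of the ratchet wheel on its vertical axis, rad; grows counter-clockwise seen from above, which is backwards. With the pawl on the teeth it turns clockwise only (clicking), and backwards by less than one tooth (0.52 rad). It has a steady drag of 0.22 N m (about 5 N at the handle) and stays where it is left. The way back to the stop is 0.7 to 2.1 rad.
- handle (a point): Upright round black handle on the wheel, 18 mm diameter, standing 45 mm from the wheel's axis, from 72 to 136 mm above the bench; the point is on its axis at the height to grip, 112 mm above the bench. It goes round with the wheel and does not spin on its own. A moment of 0.4 N m on the wheel is 9 N along the arc here, 1.28 N m is 28 N; a gripper that holds it tight and turns along adds its own twist to this.
- lug_face (a point): Middle of the leading (counter-clockwise) face of the steel lug that sticks out 14 mm from the wheel's rim; 88 mm from the wheel's axis, 57 mm above the bench. The lug lies 60 degrees counter-clockwise of the handle.
- stop_face (a point): Middle of the upright clockwise-looking face of the stop block; 88 mm from the wheel's axis, 57 mm above the bench. A steel set screw of 10 mm diameter stands out of this face along the arc towards the lug, by 3 to 17 mm, different each time and not measured: the lug meets its tip, so lug_face ends 3 to 17 mm short of this point and the contact has to be felt.
- end_stop: The stop: a block 20 x 14 mm and 24 mm high, fixed on the rim of the base at another place each time, with its set screw; origin on the wheel's axis at bench height, x axis towards stop_face. Rigid: the lug must press on it with less than 12 N; 2 N or more for 0.2 s counts as pressed. With the drag these are moments of 1.28 and 0.4 N m about the wheel's axis.
- pawl_hinge (a point): Middle of the pawl's level hinge pin, 112 mm from the wheel's axis along the base's x axis, 78 mm above the bench. The pin lies along the base's y axis.
- pawl_tab (a point): Middle of the thumb tab of the holding pawl. The pawl is a steel bar 14 mm wide that points from the hinge inwards to the wheel; its nose drops between the teeth 42 mm from the hinge, and above the nose a tab (14 mm wide along the hinge pin, 12 mm thick, top 10 mm beyond this point) stands up. With the pawl at 0 the point is 46 mm inwards of the hinge and 26 mm above it. Pinch the tab by its two 14 mm-apart side faces; it then turns between the fingers as it swings.
- pawl (a joint): Angle of the pawl, rad: 0 with its nose at the root of the teeth, up to 0.22 on top of a tooth, grows as it is lifted and flipped outwards, away from the wheel; stops at 1.9. Weight 0.12 kg, nearly free hinge: past about 1.4 it falls outwards by itself and stays on its back at 1.9, below that it falls back on the teeth.
- spray_can: Aluminium can, 60 mm diameter, 170 mm high, left of the machine; origin at the middle of its underside. To be left alone.
- bearing_ring: Steel bearing ring, 72 mm across, 18 mm high, left of the machine; origin at the middle of its underside. To be left alone.
- spanner: Steel spanner, 180 mm long, lying right of the machine; origin at the middle of its underside. To be left alone.
- bolt_tray: Dark steel tray, 120 x 90 x 35 mm, right of the machine; origin at the middle of its underside. To be left alone.

How it is judged:
By the outcome, as a careful person would: the job done as asked, in the order asked, and still so for the second after the job is handed in, with the robot touching nothing.
It also fails if it takes over 72 s, if anything falls off the work surface, if the arm or the gripper's body presses on something with over 40 N, if the wrist force passes 120 N, or if a joint passes its speed limit or range.

## Robot

A 6-joint arm with a two-finger parallel gripper is mounted at the origin on the work surface. World frame = base frame: x ahead of the robot, y to its left, z up, the work surface at z = 0. Lengths are in m, angles in degrees, forces in N, time in s.
With the tool pointing down it reaches from about 0.4 to 0.825 m from the base axis. Payload 7 kg.
Tool frame: the origin (TCP) lies midway between the tips of the shut fingers; the grasp point (between the pads) lies r.grasp_offset behind it (r.grasp_offset is the distance from the TCP to the grasp point, in m); z points along the fingers, y is the direction in which the jaws open and shut (so a half turn about z gives the same grasp; the last joint's range is limited). The gripper opens to 88 mm and grips with 3 to 60 N. Pads are 19 mm wide; open, the fingers measure 130 mm over their backs; the gripper's body (78 mm by 193 mm) begins 47 mm behind the grasp point.
Start: joints at [93.856, 20.546, 0.682, 0, -70.136, -16.507], TCP at [0.148, 0.659, 0.195] pointing down, gripper open.
Joint ranges: [-176.03, 176.03], [-82.01, 121.73], [-58.28, 71.71], [-173.87, 95.51], [-174.79, -0.11], [-173.66, 173.66]. Speed limits (degrees/s): [136.94, 136.94, 172.46, 180, 180, 180].

## Interface

Orientations are given as [roll, pitch, yaw] about the fixed x, y, z axes, in that order (R = Rz(yaw) Ry(pitch) Rx(roll)).
In Python, from plant import status, imaging, r gives the robot as it stands.
- The arm moves only by the tool apply_moves, never from a script. Its argument "moves" is a list of rows, each a list of 6 numbers: the shift along the tool's x, y, z in units of 200 mm (1.0 is 200 mm), then the turn, a rotation vector about the tool's x, y, z in units of 90 degrees (1.0 is 90 degrees). In form: [[tx, ty, tz, rx, ry, rz], ...]. A call has 1 to 12 rows; each row is the pose to reach, as a shift and turn from the pose measured when the call began, along the tool's axes at that moment; what a row does not reach only later rows make up. A row lasts 1/8 s, in which the tool goes at most 62.5 mm and 10.7 degrees, less where a joint would pass 70% of its speed; a pose out of reach is approached as far as the arm can. A call with a number of a shift or a turn outside -1 to 1 is refused whole. A call with a gripper value outside its range is refused whole. "hand" is the closure, from -1 (fully open) to 1 (shut), set as the call begins (left out, the last holds). The fingers move at their own pace and stop on an object; "grip_force" is the grip in N (left out, the last holds). Time passes only in rows, so rows that repeat a pose let the fingers close. It gives the time, the measured TCP pose, the force and the opening at its end, in the units of the state.
- status.get_state(): the state, without advancing time (a new reading comes with each control period).
- imaging.capture(name): name is "scene" or "side" or "wrist"; returns (picture, depth): 400x640x3 uint8, blue, green, red; 400x640 float32, m along the optical axis (not along the pixel's ray), 0 where there is no reading.
- imaging.camera_info(name): a dict with "fx", "fy", "cx", "cy" (pixels), "T" (4x4, takes a point from camera to world coordinates). Camera axes: x right, y up, looking along -z (the intrinsics and any distortion apply to the point x, -y, -z); pixel columns grow to the right and rows downward; lengths in m; the calibration is good to about 2 mm. A picture is of the moment at which its call begins: read the wrist's pose just before it. camera_info takes no time and is no camera call; for the wrist camera it gives the pose at the moment of the call.
- r.close_job(): hands the job in, once; it reports no verdict.
The state is a dict: "time_s": time; "joints": joint angles; "qd": joint speeds; "joint_torque": joint torques, N m; "tcp_pos": TCP position; "eef_rot": TCP orientation; "contact_force": force on the tool from outside, world axes, zero at the start; "moment": the same for the moment, N m; "gripper_width": finger opening in m.
Only numpy, scipy, OpenCV 4.12 (cv2) and the standard library are available. Lean on these libraries where they do the work, as an engineer would, in place of code of your own. Each camera call takes 0.05 s, during which the arm holds its last target.

## Working session

There is one attempt and no reset: what is moved stays moved. The work goes in short steps, Python scripts to look and compute and a tool call to move; the robot and the scene stay as the last step left them, time stands still between calls to the robot, and variables do not carry over. Pictures are saved under pics/ and viewed, and the job is handed in when it is done.

Besides the shell and the picture viewer there is one more tool, called after "Request:" by a JSON object that holds its "op" and its "data". apply_moves: Moves the arm, as the interface text tells. Its arguments: {"type":"object","properties":{"moves":{"type":"array","items":{"type":"array","items":{"type":"number"}}},"hand":{"type":"number"},"grip_force":{"type":"number"}},"required":["moves"]}

```bash
ls; mkdir -p pics; cat > h.py <<'E'
import numpy as np, cv2
from plant import status, imaging, r
def cap(name,fn=None):
    info=imaging.camera_info(name); im,d=imaging.capture(name)
    if fn: cv2.imwrite('pics/'+fn,im)
    return im,d,info
def ray(info,u,v):
    T=np.array(info['T']); d=np.array([(u-info['cx'])/info['fx'],-(v-info['cy'])/info['fy'],-1.0])
    return T[:3,3],T[:3,:3]@d
def onz(info,u,v,z):
    o,d=ray(info,u,v); return o+d*(z-o[2])/d[2]
def bydepth(info,u,v,dep):
    o,d=ray(info,u,v); return o+d*dep
def cloud(info,dep):
    v,u=np.indices(dep.shape); T=np.array(info['T'])
    p=np.stack([(u-info['cx'])/info['fx']*dep,-(v-info['cy'])/info['fy']*dep,-dep],-1)
    return p@T[:3,:3].T+T[:3,3]
E
python3 - <<'E'
from h import *
for n in ['scene','side','wrist']:
    im,d,i=cap(n,n+'0.png'); np.savez('c_'+n,im=im,d=d,**{k:np.array(v) for k,v in i.items()}); print(n,i,(d>0).mean())
print(status.get_state(), r.grasp_offset)
E
```

```text
pics
scene {'fx': 374.6304601029025, 'fy': 374.6304601029025, 'cx': 322.968544200404, 'cy': 205.17593138586227, 'T': array([[-0.51073337, -0.52883344,  0.67785442,  1.08481847],
       [ 0.85965213, -0.30290697,  0.41139467,  0.37072623],
       [-0.01223243,  0.79283199,  0.6093175 ,  0.66198017],
       [ 0.        ,  0.        ,  0.        ,  1.        ]])} 0.9961015625
side {'fx': 410.70081158395016, 'fy': 410.70081158395016, 'cx': 315.9524679575713, 'cy': 194.92443665310333, 'T': array([[ 0.92009268,  0.188964  , -0.34310649,  0.0972924 ],
       [-0.39167594,  0.45369695, -0.80046801, -0.84818033],
       [ 0.00440673,  0.87089132,  0.49145589,  0.58953387],
       [ 0.        ,  0.        ,  0.        ,  1.        ]])} 0.9961328125
wrist {'fx': 298.7997562094241, 'fy': 298.7997562094241, 'cx': 313.3147008498981, 'cy': 197.57909775003657, 'T': array([[-0.22044901,  0.9337468 ,  0.28199138,  0.22529872],
       [-0.97539763, -0.21142036, -0.06245708,  0.64045009],
       [ 0.00129962, -0.28882233,  0.95738183,  0.3850689 ],
       [ 0.        ,  0.        ,  0.        ,  1.        ]])} 0.99605078125
{'time_s': 0.15, 'joints': array([ 9.38560792e+01,  2.05825547e+01,  6.48928189e-01, -1.38202922e-02,
       -7.01351628e+01, -1.65078036e+01]), 'qd': array([-0.03990926, -0.03038972,  0.14384145,  0.06913442, -0.06135595,
        0.01355273]), 'joint_torque': array([-4.90476123e-04, -5.83277321e+01,  2.93286502e+01,  7.00110152e+00,
        8.76898906e-03, -1.09957459e-04]), 'tcp_pos': array([0.14777452, 0.65824186, 0.19425788]), 'eef_rot': array([ 1.79930354e+02, -7.08958886e-03, -1.26564241e+01]), 'contact_force': array([ 0.47924963,  1.12505462, -0.22560566]), 'moment': array([-0.00569332, -0.01179124, -0.02847262]), 'gripper_width': 0.08783166143760289} 0.0188
```

View pics/scene0.png

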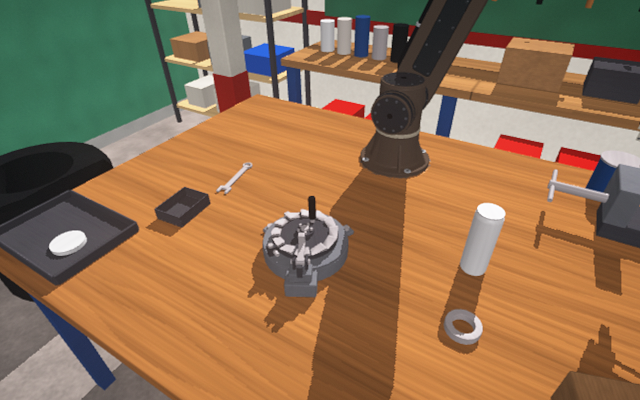

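View pics/side0.png

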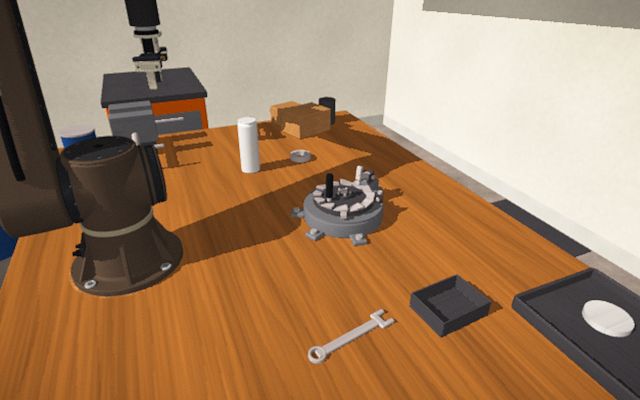

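View pics/wrist0.png

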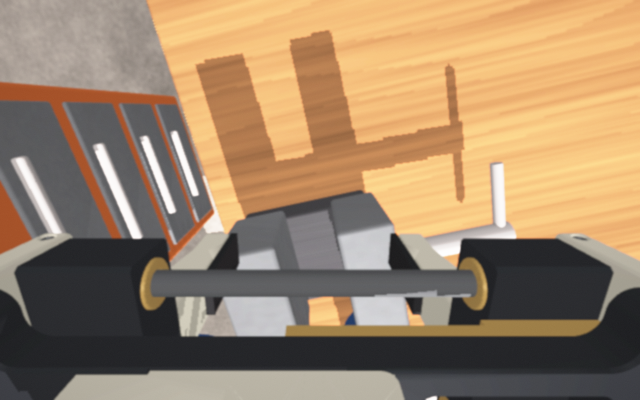

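```bash
python3 - <<'E'
from h import *
for n,box in [('scene',(245,185,370,305)),('side',(285,155,400,255))]:
    z=np.load(f'c_{n}.npz'); im=z['im']; x0,y0,x1,y1=box
    c=cv2.resize(im[y0:y1,x0:x1],None,fx=5,fy=5,interpolation=cv2.INTER_CUBIC)
    cv2.imwrite(f'pics/{n}_z.png',c); 
    P=cloud(z,z['d'])
    pts=P[y0:y1,x0:x1].reshape(-1,3); m=(pts[:,2]>0.02)&(pts[:,2]<0.16)
    q=pts[m]; print(n,q.min(0),q.max(0),np.median(q,0))
    m=(q[:,2]>.115)&(q[:,2]<.145); print('handle?',q[m].mean(0),m.sum(), q[:,2].max())
    t=q[(q[:,2]>.04)&(q[:,2]<.08)]; print(np.median(t,0))
E
```

```text
scene [ 0.41985449 -0.14231251  0.02001289] [0.67608751 0.0870525  0.13817347] [0.57152541 0.0165302  0.06210938]
handle? [ 0.52613271 -0.00952359  0.12592938] 108 0.13817347095394983
[0.55863704 0.003531   0.06231613]
side [ 0.41224644 -0.1503458   0.02002213] [0.667904   0.36594055 0.13808657] [ 0.51661773 -0.05033487  0.06170652]
handle? [ 0.51257742 -0.01789219  0.12588837] 91 0.1380865666431737
[ 0.52191079 -0.04864696  0.06236746]
```

View pics/scene_z.png

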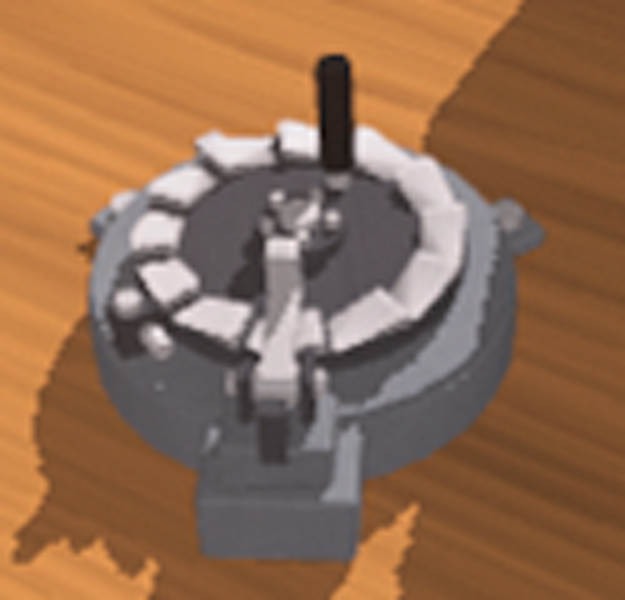

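View pics/side_z.png

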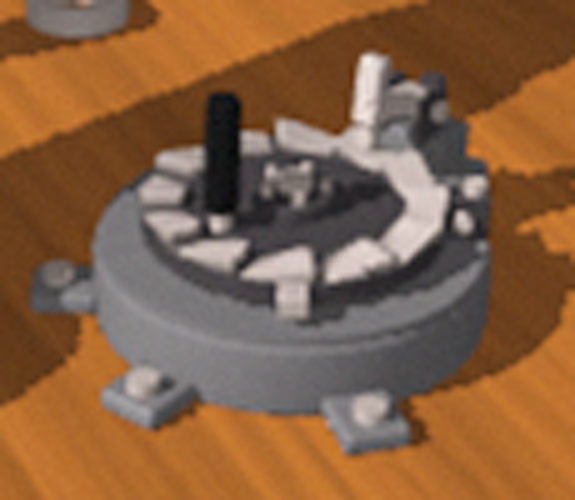

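```bash
python3 - <<'E'
from h import *
from scipy.optimize import least_squares
A=[]
for n in ['scene','side']:
    z=np.load(f'c_{n}.npz'); P=cloud(z,z['d']).reshape(-1,3); c=z['im'].reshape(-1,3).astype(int)
    w=(P[:,2]>.01)&(P[:,2]<.04)&(np.hypot(P[:,0]-.54,P[:,1]+.02)<.125)
    q=P[w]; sat=c[w].max(1)-c[w].min(1); q=q[sat<40]
    f=lambda p,q=q: np.hypot(q[:,0]-p[0],q[:,1]-p[1])-.105
    s=least_squares(f,[.54,-.02],loss='soft_l1',f_scale=.002); print(n,'base',s.x,len(q),np.median(abs(s.fun)))
    t=P[(P[:,2]>.066)&(P[:,2]<.08)&(np.hypot(P[:,0]-s.x[0],P[:,1]-s.x[1])<.09)]
    b=P[(abs(P[:,2]-0)<.01)&(np.hypot(P[:,0]-.54,P[:,1]+.02)<.3)];print('bench z',np.median(b[:,2]))
    A.append(np.c_[P,c])
Q=np.vstack(A)
m=(Q[:,2]>.03)&(Q[:,2]<.16)&(abs(Q[:,0]-.54)<.18)&(abs(Q[:,1]+.02)<.18)
Q=Q[m]; Q=Q[np.argsort(Q[:,2])]
S=2000; img=np.zeros((640,640,3),np.uint8)
for x,y,z_,b,g,r_ in Q:
    u=int(320-(y+.02)*S); v=int(320-(x-.55)*S)
    if 0<=u<640 and 0<=v<640:
        h=int((z_-.03)/.11*255); cv2.circle(img,(u,v),2,tuple(int(k) for k in cv2.applyColorMap(np.uint8([[h]]),cv2.COLORMAP_JET)[0,0]),-1)
cv2.imwrite('pics/top.png',img)
E
```

```text
scene base [ 0.53175405 -0.01909147] 569 0.0006460201148651562
bench z 0.0004398429283436478
side base [ 0.5293235  -0.01747276] 929 0.0010092005465477394
bench z 0.0008892799270546203
```

View pics/top.png

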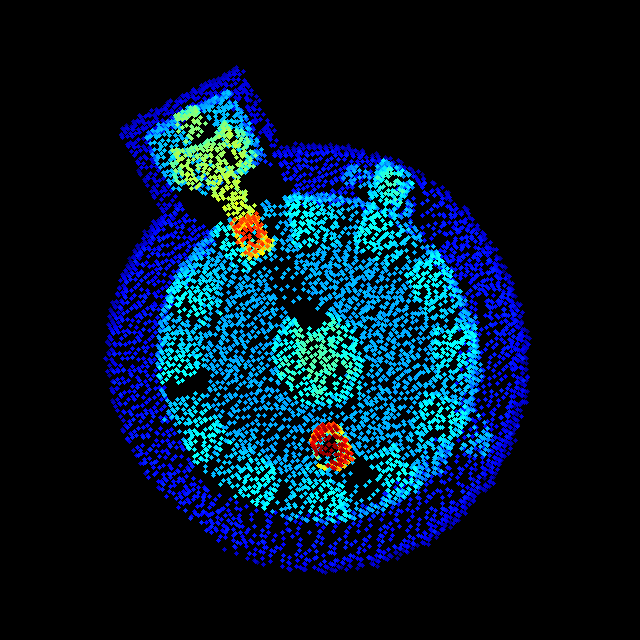

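```bash
cat >> h.py <<'E'
from scipy.spatial.transform import Rotation as Ro
def rows(pos,yaw,n=1,roll=180,pitch=0,prt=True):
    s=status.get_state(); R=Ro.from_euler('xyz',s['eef_rot'],degrees=True)
    Rt=Ro.from_euler('xyz',[roll,pitch,yaw],degrees=True)
    t=R.inv().apply(np.array(pos)-s['tcp_pos'])/.2; w=(R.inv()*Rt).as_rotvec()/(np.pi/2)
    v=np.r_[t,w]
    if prt:
        for k in range(1,n+1): print(np.round(v*k/n,3).tolist(),end=',\n')
    return v
E
python3 - <<'E'
from h import *
z=np.load('c_scene.npz')
P=cloud(z,z['d'])
for n,(u,v) in dict(can=(490,213),ring=(463,317),spanner=(236,178),tray=(183,196)).items(): print(n,P[v,u])
rows([.35,.5,.3],-60,4)
E
```

```text
can [0.38589719 0.35370334 0.16870131]
ring [0.53976175 0.37099157 0.00986309]
spanner [ 0.37106629 -0.38515872  0.00637285]
tray [ 0.52790883 -0.45351382  0.0100151 ]
[0.29, 0.138, -0.132, 0.0, -0.0, 0.132],
[0.58, 0.276, -0.264, 0.0, -0.0, 0.263],
[0.87, 0.413, -0.396, 0.001, -0.0, 0.395],
[1.16, 0.551, -0.528, 0.001, -0.0, 0.526],
```

Request:
{"op": "apply_moves", "data": {"moves": [[0.12,0.06,-0.25,0,0,0.1],[0.36,0.18,-0.5,0,0,0.2],[0.6,0.3,-0.55,0,0,0.3],[0.8,0.4,-0.55,0,0,0.4],[0.95,0.5,-0.55,0,0,0.5],[0.95,0.5,-0.55,0,0,0.55]]}}

```text
time_s: 0.9
tcp_pos: [0.3129, 0.5172, 0.3048]
eef_rot: [180.0, -0.1, -62.5]
contact_force: [-0.4, -0.0, -0.0]
gripper_width: 0.0875
```

```bash
python3 - <<'E'
from h import *
s=status.get_state(); print(s['time_s'],s['tcp_pos'],s['eef_rot'],s['joints'])
rows([.47,.33,.3],-110,5)
E
```

```text
0.9 [0.31288892 0.51722623 0.30476447] [ 1.79969752e+02 -5.01097861e-02 -6.25254941e+01] [ 7.73341695e+01  1.11283677e+01  1.85414126e+00  9.30008782e-03
 -8.07835809e+01 -4.98611710e+01]
[0.239, -0.053, 0.005, 0.0, -0.0, 0.105],
[0.477, -0.106, 0.01, 0.0, -0.0, 0.211],
[0.716, -0.159, 0.015, 0.0, -0.0, 0.316],
[0.954, -0.212, 0.02, 0.0, -0.001, 0.422],
[1.193, -0.265, 0.025, 0.0, -0.001, 0.527],
```

Request:
{"op": "apply_moves", "data": {"moves": [[0.24,-0.05,0,0,0,0.1],[0.48,-0.1,0,0,0,0.2],[0.7,-0.15,0,0,0,0.3],[0.95,-0.2,0,0,0,0.4],[0.95,-0.2,0,0,0,0.5]]}}

```text
time_s: 1.52
tcp_pos: [0.4376, 0.3645, 0.305]
eef_rot: [-180.0, -0.1, -108.0]
contact_force: [-1.0, 0.1, 0.2]
gripper_width: 0.0876
```

```bash
python3 - <<'E'
from h import *
rows([.52,.18,.3],-140,4)
E
```

```text
[0.187, -0.169, 0.007, -0.0, -0.0, 0.089],
[0.375, -0.339, 0.013, -0.0, -0.0, 0.178],
[0.562, -0.508, 0.02, -0.0, -0.001, 0.266],
[0.75, -0.677, 0.026, -0.0, -0.001, 0.355],
```

Request:
{"op": "apply_moves", "data": {"moves": [[0.19,-0.17,0,0,0,0.09],[0.38,-0.34,0,0,0,0.18],[0.56,-0.51,0,0,0,0.27],[0.75,-0.68,0,0,0,0.35]]}}

```text
time_s: 2.02
tcp_pos: [0.5208, 0.1783, 0.3051]
eef_rot: [-179.9, -0.1, -139.8]
contact_force: [-0.1, 0.2, 0.0]
gripper_width: 0.0876
```

```bash
python3 - <<'E'
from h import *
rows([.57,.02,.25],-152.5,4)
E
```

```text
[0.081, -0.191, 0.069, -0.0, -0.0, 0.035],
[0.162, -0.381, 0.138, -0.0, -0.0, 0.071],
[0.242, -0.572, 0.207, -0.001, -0.0, 0.106],
[0.323, -0.763, 0.277, -0.001, -0.001, 0.142],
```

Request:
{"op": "apply_moves", "data": {"moves": [[0.08,-0.19,0,0,0,0.04],[0.16,-0.38,0,0,0,0.07],[0.24,-0.57,0.1,0,0,0.11],[0.32,-0.76,0.25,0,0,0.14],[0.32,-0.76,0.25,0,0,0.14]]}}

```text
time_s: 2.65
tcp_pos: [0.5689, 0.0184, 0.2523]
eef_rot: [180.0, -0.3, -152.6]
contact_force: [-0.0, 0.5, 0.4]
gripper_width: 0.0878
```

```bash
python3 - <<'E'
from h import *
s=status.get_state(); print(s['tcp_pos'],s['joints'],s['contact_force'],s['moment'])
im,d,i=cap('wrist','wrist1.png'); np.savez('c_w1',im=im,d=d,**{k:np.array(v) for k,v in i.items()})
E
```

```text
[0.56885626 0.01836075 0.25234224] [ 2.15648650e+01  8.94498486e+00 -7.49522698e+00  3.05816907e-02
 -7.38995715e+01 -8.41508542e+01] [-0.04839686  0.50902581  0.37993685] [ 0.1662207  -0.1436324   0.00594461]
```

View pics/wrist1.png

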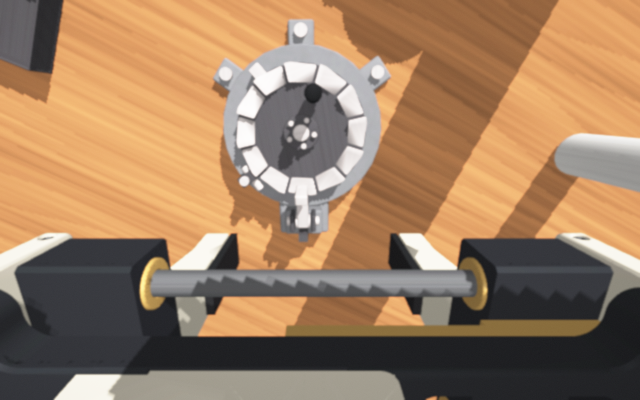

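```bash
python3 - <<'E'
from h import *
from scipy.optimize import least_squares
z=np.load('c_w1.npz'); im=z['im']; P=cloud(z,z['d'])
cv2.imwrite('pics/w1z.png',cv2.resize(im[10:250,205:400],None,fx=3,fy=3,interpolation=cv2.INTER_CUBIC)[:600*1] if 0 else cv2.resize(im[15:250,205:400],None,fx=2.5,fy=2.5,interpolation=cv2.INTER_CUBIC))
# wheel disc edge: points z .058-.075 contour
m=((P[...,2]>.055)&(P[...,2]<.08)).astype(np.uint8); m[240:]=0; m[:,400:]=0;m[:,:200]=0
# base top contour at z=.045
b=((P[...,2]>.035)&(P[...,2]<.2)).astype(np.uint8); b[230:]=0;b[:,400:]=0;b[:,:200]=0
for nm,mk,zz,rad in [('base',b,.045,.105),('wheel',m,.068,.080)]:
    c=max(cv2.findContours(mk,cv2.RETR_EXTERNAL,cv2.CHAIN_APPROX_NONE)[0],key=cv2.contourArea)[:,0]
    q=np.array([onz(z,u,v,zz) for u,v in c])
    s=least_squares(lambda p:np.hypot(q[:,0]-p[0],q[:,1]-p[1])-p[2],[.53,-.018,rad],loss='cauchy',f_scale=.001); print(nm,s.x,np.median(abs(s.fun)))
hm=(P[...,2]>.125)&(P[...,2]<.145); hm[240:]=0; hm[:,400:]=0
v,u=np.nonzero(hm); print('handle top px',u.mean(),v.mean(),len(u),onz(z,u.mean(),v.mean(),.136),P[hm].mean(0))
tm=(P[...,2]>.095)&(P[...,2]<.125); tm[235:]=0; tm[:,400:]=0; tm[:150]=0
v,u=np.nonzero(tm); print('tab',u.mean(),v.mean(),len(u),P[tm].mean(0),P[tm].min(0),P[tm].max(0))
E
```

```text
base [ 0.53143253 -0.01924795  0.10205173] 0.0004024534157173604
wheel [ 0.53161153 -0.01933522  0.07856141] 0.0007811649540060417
handle top px 312.64102564102564 92.04395604395604 273 [ 0.48753647 -0.02588815  0.136     ] [ 0.48758285 -0.02586262  0.13661051]
tab 301.0502283105023 195.63013698630138 219 [0.59194693 0.01307418 0.11570858] [0.58519698 0.00496976 0.0951344 ] [0.60185524 0.02205051 0.12351804]
```

View pics/w1z.png

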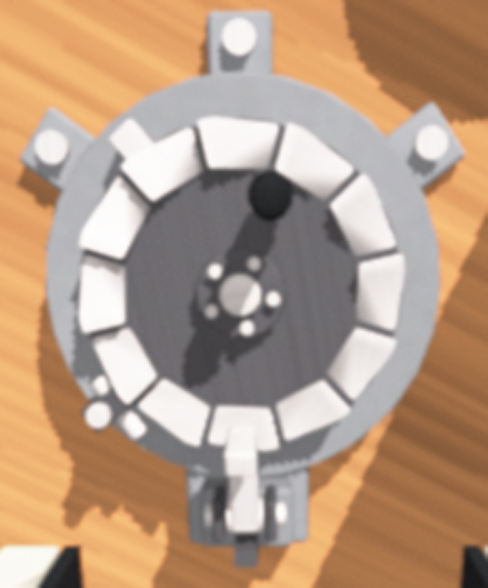

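```bash
python3 - <<'E'
from h import *
z=np.load('c_w1.npz'); P=cloud(z,z['d']); c=np.array([.531,-.019])
for u,v in [(288,220),(317,220),(303,232)]:
    print(u,v,P[v,u])
h=onz(z,302.8,219.8,.078)[:2]-c; print('hinge',h,np.hypot(*h),np.degrees(np.arctan2(h[1],h[0])))
m=(P[...,2]>.119)&(P[...,2]<.126); m[235:]=0;m[:,400:]=0;m[:150]=0
q=P[m]; print(len(q),q.mean(0),q[:,2].min())
t=q.mean(0)[:2]-c; print('tabtop r,phi',np.hypot(*t),np.degrees(np.arctan2(t[1],t[0])))
f=np.radians(27.7); e=np.array([np.cos(f),np.sin(f)]); n=np.array([-e[1],e[0]])
m=(P[...,2]>.06)&(P[...,2]<.14); m[235:]=0;m[:,400:]=0;m[:150]=0
q=P[m]; a=(q[:,:2]-c)@e; b=(q[:,:2]-c)@n
for lo in np.arange(.05,.15,.006):
    k=(a>lo)&(a<lo+.006)&(abs(b)<.03)
    if k.any():
        kk=k&(q[:,2]>.085)
        print('%.3f'%lo,k.sum(),'zmax %.4f'%q[k,2].max(), 'zmed %.4f'%np.median(q[k&(abs(b)<.006),2]), 'hi b',b[kk].min().round(4) if kk.any() else '',b[kk].max().round(4) if kk.any() else '')
# scene/side tab
for nm in ['scene','side']:
    y=np.load(f'c_{nm}.npz'); Q=cloud(y,y['d']).reshape(-1,3); k=(np.hypot(Q[:,0]-.592,Q[:,1]-.013)<.03)&(Q[:,2]>.1); print(nm,Q[k].mean(0),Q[k].max(0),((Q[k][:,:2]-c)@e).min(),((Q[k][:,:2]-c)@e).max(),((Q[k][:,:2]-c)@n).min(),((Q[k][:,:2]-c)@n).max())
E
```

```text
288 220 [0.63752545 0.01582794 0.08427672]
317 220 [0.62000289 0.04864778 0.08556282]
303 232 [0.64463689 0.04087624 0.08148172]
hinge [0.09977887 0.05245991] 0.11272916410954277 27.733677210704478
121 [0.59451106 0.01403004 0.12177193] 0.11901341901802565
tabtop r,phi 0.07158657957029461 27.477475464507283
0.050 212 zmax 0.0714 zmed 0.0633 hi b  
0.056 238 zmax 0.0744 zmed 0.0643 hi b  
0.062 352 zmax 0.1232 zmed 0.1037 hi b -0.0072 0.0067
0.068 217 zmax 0.1235 zmed 0.1221 hi b -0.0066 0.0067
0.074 132 zmax 0.1231 zmed 0.1216 hi b -0.0068 0.0067
0.080 3 zmax 0.0931 zmed nan hi b 0.0062 0.0062
0.086 45 zmax 0.0945 zmed 0.0929 hi b -0.0063 0.0062
0.092 45 zmax 0.0938 zmed 0.0922 hi b -0.0065 0.0061
0.098 139 zmax 0.0927 zmed 0.0911 hi b -0.0156 0.016
0.104 217 zmax 0.0931 zmed 0.0904 hi b -0.0156 0.0185
0.110 158 zmax 0.0927 zmed 0.0892 hi b -0.02 0.0198
0.116 113 zmax 0.0925 zmed 0.0875 hi b -0.016 0.0159
0.122 41 zmax 0.0913 zmed nan hi b -0.0147 -0.0121
0.128 134 zmax 0.0884 zmed 0.0777 hi b -0.0047 0.0055
0.134 38 zmax 0.0659 zmed nan hi b  
scene [0.59744683 0.01702102 0.11366667] [0.60312084 0.0240099  0.12343441] 0.0674513209060729 0.08054053605172816 -0.006585063801591229 0.007800289704627244
side [0.58900312 0.01134085 0.11235397] [0.59861075 0.02129921 0.12247494] 0.059021212474111 0.07408717514451847 -0.0058920398121514546 0.008841454197819346
  return _methods._mean(a, axis=axis, dtype=dtype,
  ret = ret.dtype.type(ret / rcount)
```

```bash
cat >> h.py <<'E'
C=np.array([.531,-.019]); PHI=27.6
def pawlpos(a,da=0):
    al=np.radians(150.5)-a; r=.112+.0528*np.cos(al); z=.078+.0528*np.sin(al)
    f=np.radians(PHI); return np.array([C[0]+r*np.cos(f),C[1]+r*np.sin(f),z-.0188])
def path(As,yaw=PHI-180):
    for a in As: print(np.round(rows(pawlpos(a),yaw,prt=False),3).tolist(),end=',\n')
E
python3 - <<'E'
from h import *
print(pawlpos(.19)); rows(pawlpos(.19),PHI-180,5)
E
```

```text
[0.59461394 0.01425656 0.09341104]
[-0.02, -0.016, 0.161, -0.0, -0.0, -0.0],
[-0.041, -0.032, 0.321, -0.0, -0.001, -0.0],
[-0.061, -0.048, 0.482, -0.0, -0.001, -0.001],
[-0.081, -0.064, 0.642, -0.0, -0.002, -0.001],
[-0.102, -0.081, 0.803, -0.0, -0.002, -0.001],
```

Request:
{"op": "apply_moves", "data": {"moves": [[-0.05,-0.04,0.1,0,0,0],[-0.1,-0.08,0.3,0,0,0],[-0.1,-0.08,0.5,0,0,0],[-0.1,-0.08,0.7,0,0,0],[-0.1,-0.08,0.8,0,0,0],[-0.1,-0.08,0.8,0,0,0]]}}

```text
time_s: 3.45
tcp_pos: [0.5937, 0.015, 0.0932]
eef_rot: [-180.0, -0.3, -152.4]
contact_force: [0.5, -1.0, 0.8]
gripper_width: 0.0877
```

```bash
python3 - <<'E'
from h import *
s=status.get_state(); print(s['tcp_pos'],s['contact_force'],s['moment'],s['gripper_width'])
rows(pawlpos(.19),PHI-180,1)
cap('side','s2.png');cap('wrist','w2.png')
im=cv2.imread('pics/s2.png'); cv2.imwrite('pics/s2z.png',cv2.resize(im[110:260,270:420],None,fx=4,fy=4))
E
```

```text
[0.59366598 0.01501617 0.09324833] [ 0.49888451 -0.98956717  0.75807437] [ 0.06918292 -0.1839284   0.04914835] 0.0876853301649576
[-0.002, -0.006, -0.001, -0.0, -0.004, -0.0],
```

View pics/s2z.png

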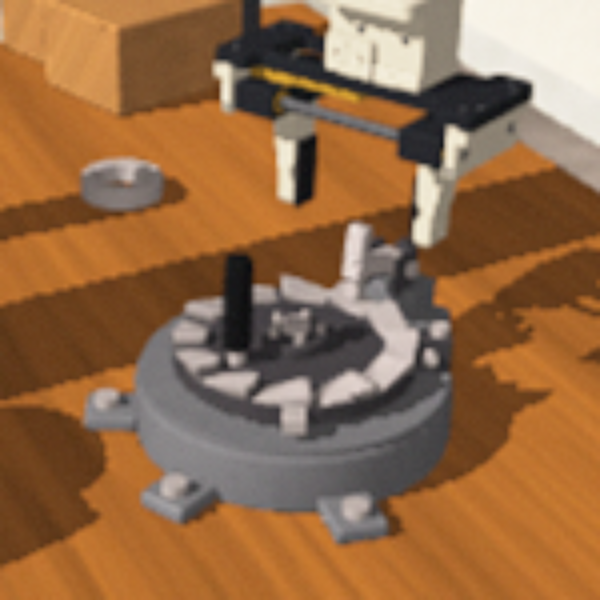

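View pics/w2.png

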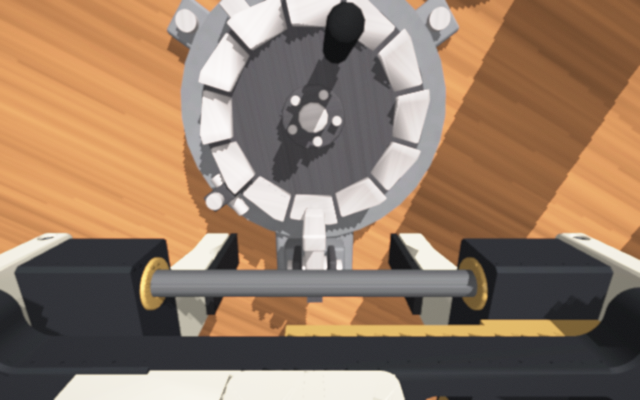

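```bash
python3 - <<'E'
from h import *
def proj(i,p):
    T=np.array(i['T']); q=T[:3,:3].T@(np.array(p)-T[:3,3]); return i['cx']+i['fx']*q[0]/-q[2], i['cy']-i['fy']*q[1]/-q[2]
s=status.get_state(); tcp=s['tcp_pos']; yw=np.radians(-152.4); ty=np.array([np.sin(yw),-np.cos(yw),0])
for n in ['side','wrist','scene']:
    i=imaging.camera_info(n)
    for k,p in dict(tcp=tcp,tl=tcp+.044*ty,tr=tcp-.044*ty,tabtop=[.5945,.014,.122]).items():
        x=proj(i,p); print(n,k,np.round(x,1), np.round(((x[0]-270)*4,(x[1]-110)*4)) if n=='side' else '')
cap('scene','sc2.png')
im=cv2.imread('pics/sc2.png'); cv2.imwrite('pics/sc2z.png',cv2.resize(im[140:310,220:390],None,fx=3.5,fy=3.5))
E
```

```text
side tcp [359.8 174.3] [359. 257.]
side tl [346.4 169.7] [306. 239.]
side tr [373.7 179.1] [415. 277.]
side tabtop [360.3 165.6] [361. 222.]
wrist tcp [315.2 225.5] 
wrist tl [379.3 225.5] 
wrist tr [251.2 225.6] 
wrist tabtop [314.4 240.5] 
scene tcp [300.8 242.7] 
scene tl [320.8 243.3] 
scene tr [280.9 242.2] 
scene tabtop [300.  233.3]
```

View pics/sc2z.png

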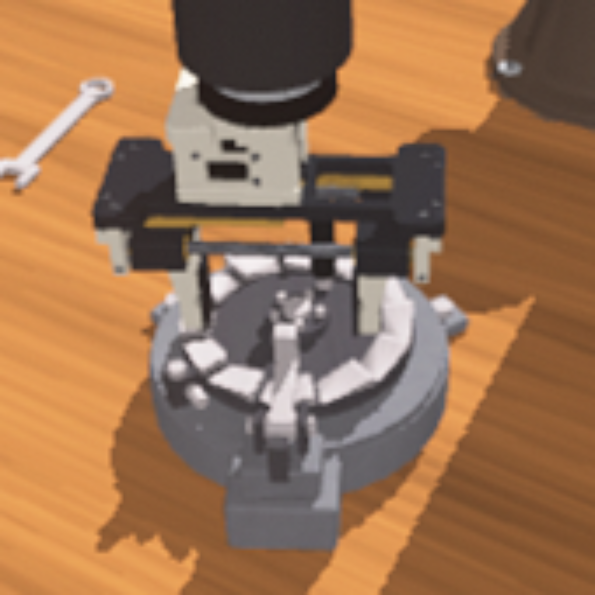

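```bash
python3 - <<'E'
from h import *
yw=np.radians(-152.4); tx=np.array([np.cos(yw),np.sin(yw)]); ty=np.array([np.sin(yw),-np.cos(yw)])
for n in ['side','scene','wrist']:
    tcp=status.get_state()['tcp_pos']
    im,d,i=cap(n); Q=cloud(i,d).reshape(-1,3); D=Q[:,:2]-tcp[:2]; a=D@tx; b=D@ty; z=Q[:,2]-tcp[2]
    for s in (1,-1):
        k=(b*s>.03)&(b*s<.08)&(abs(a)<.03)&(z>-.012)&(z<.12)
        if k.sum()>3:
            print(n,s,k.sum(),'zmin',np.sort(z[k])[:4].round(4))
            for lo in np.arange(-.01,.1,.01):
                j=k&(z>lo)&(z<=lo+.01)
                if j.any(): print('   z %.2f a %.3f..%.3f b %.3f..%.3f n%d'%(lo,a[j].min(),a[j].max(),b[j].min(),b[j].max(),j.sum()))
E
```

```text
side 1 247 zmin [0.0334 0.0342 0.0349 0.0359]
   z 0.03 a -0.007..0.013 b 0.044..0.060 n18
   z 0.04 a -0.007..0.014 b 0.044..0.061 n30
   z 0.05 a -0.006..0.016 b 0.044..0.059 n32
   z 0.06 a -0.007..0.014 b 0.044..0.064 n31
   z 0.07 a -0.009..0.015 b 0.044..0.064 n42
   z 0.08 a -0.009..0.016 b 0.048..0.065 n36
   z 0.09 a 0.002..0.017 b 0.047..0.064 n20
side -1 180 zmin [0.033  0.0346 0.0348 0.0353]
   z 0.03 a -0.009..0.014 b -0.059..-0.041 n18
   z 0.04 a -0.008..0.015 b -0.059..-0.044 n30
   z 0.05 a -0.011..0.017 b -0.059..-0.042 n33
   z 0.06 a -0.008..0.015 b -0.063..-0.042 n39
   z 0.07 a -0.006..0.014 b -0.064..-0.042 n34
   z 0.08 a 0.005..0.015 b -0.064..-0.047 n22
   z 0.09 a 0.016..0.016 b -0.053..-0.053 n1
scene 1 189 zmin [0.033  0.0338 0.0346 0.0351]
   z 0.03 a -0.013..-0.010 b 0.044..0.059 n19
   z 0.04 a -0.014..-0.009 b 0.044..0.059 n26
   z 0.05 a -0.014..-0.002 b 0.044..0.061 n31
   z 0.06 a -0.015..-0.009 b 0.044..0.061 n33
   z 0.07 a -0.014..0.001 b 0.044..0.063 n38
   z 0.08 a -0.014..-0.013 b 0.051..0.063 n3
scene -1 221 zmin [0.0325 0.0326 0.0342 0.0349
[... 385 characters left out ...]
.03 a -0.011..0.011 b 0.042..0.058 n192
   z 0.04 a -0.009..0.011 b 0.042..0.059 n392
   z 0.05 a -0.004..0.011 b 0.042..0.059 n442
   z 0.06 a -0.011..0.011 b 0.042..0.061 n452
   z 0.07 a -0.012..0.011 b 0.042..0.062 n502
   z 0.08 a -0.012..0.006 b 0.043..0.047 n292
   z 0.09 a -0.006..0.013 b 0.046..0.048 n376
wrist -1 5361 zmin [0.0321 0.0322 0.0326 0.0326]
   z 0.03 a -0.011..0.011 b -0.060..-0.045 n184
   z 0.04 a -0.009..0.011 b -0.061..-0.045 n394
   z 0.05 a -0.003..0.011 b -0.061..-0.044 n438
   z 0.06 a -0.010..0.011 b -0.063..-0.045 n446
   z 0.07 a -0.011..0.011 b -0.064..-0.045 n513
   z 0.08 a -0.012..0.006 b -0.049..-0.045 n327
   z 0.09 a -0.011..0.014 b -0.050..-0.048 n520
```

Request:
{"op": "apply_moves", "data": {"moves": [[0,0,0,0,0,0],[0,0,0,0,0,0],[0,0,0,0,0,0],[0,0,0,0,0,0]], "hand": 0.3, "grip_force": 10}}

```text
time_s: 4.25
tcp_pos: [0.595, 0.0146, 0.0953]
eef_rot: [-179.9, -0.1, -152.5]
contact_force: [-0.6, 0.3, -0.1]
gripper_width: 0.0534
```

```bash
cat > tips.py <<'E'
from h import *
def tips(names=('side','scene'),bmin=.0,bmax=.07,fn=None):
    for n in names:
        s=status.get_state(); tcp=s['tcp_pos']; yw=np.radians(s['eef_rot'][2]); w=s['gripper_width']
        tx=np.array([np.cos(yw),np.sin(yw)]); ty=np.array([np.sin(yw),-np.cos(yw)])
        im,d,i=cap(n,fn); Q=cloud(i,d).reshape(-1,3); D=Q[:,:2]-tcp[:2]; a=D@tx; b=D@ty; z=Q[:,2]-tcp[2]
        for sg in (1,-1):
            k=(b*sg>w/2-.001)&(b*sg<w/2+.016)&(abs(a)<.016)&(z>-.01)&(z<.12)
            print(n,sg,k.sum(),'w',w,'zmin',np.sort(z[k])[:6].round(4))
E
python3 - <<'E'
from tips import *
tips()
im=cap('scene')[0]; cv2.imwrite('pics/sc3z.png',cv2.resize(im[140:310,220:390],None,fx=3.5,fy=3.5))
E
```

```text
side 1 212 w 0.05341949133144214 zmin [0.0341 0.0343 0.0352 0.0353 0.0353 0.0355]
side -1 138 w 0.05341949133144214 zmin [0.0337 0.0351 0.0353 0.0355 0.036  0.0363]
scene 1 126 w 0.04881688046245533 zmin [0.0331 0.0333 0.0349 0.0352 0.0364 0.0365]
scene -1 187 w 0.04881688046245533 zmin [0.0324 0.0332 0.0332 0.0341 0.0343 0.0356]
```

View pics/sc3z.png

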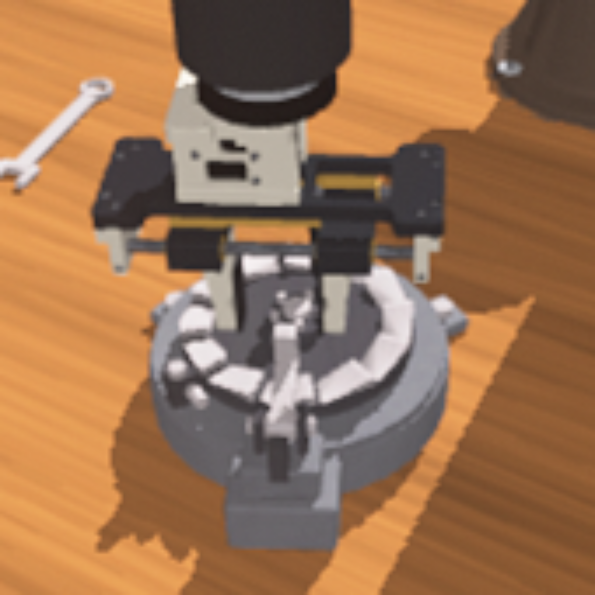

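```bash
sed -i 's/z-.0188\])/z-.051])/' h.py; python3 - <<'E'
from h import *
s=status.get_state(); print(s['time_s'],s['gripper_width'],s['tcp_pos'])
rows(pawlpos(.19),PHI-180,3)
E
```

```text
4.4 0.041282901529224106 [0.59502024 0.01460197 0.09527282]
[0.001, -0.0, 0.057, -0.0, -0.0, -0.0],
[0.002, -0.0, 0.114, -0.0, -0.001, -0.0],
[0.002, -0.0, 0.17, -0.001, -0.001, -0.001],
```

Request:
{"op": "apply_moves", "data": {"moves": [[0,0,0.04,0,0,0],[0,0,0.09,0,0,0],[0,0,0.14,0,0,0],[0,0,0.17,0,0,0],[0,0,0.17,0,0,0]]}}

```text
time_s: 5.03
tcp_pos: [0.5946, 0.0144, 0.0605]
eef_rot: [-179.9, -0.2, -152.5]
contact_force: [-0.9, -0.3, -0.7]
gripper_width: 0.0312
```

```bash
python3 - <<'E'
from tips import *
tips()
s=status.get_state(); print(s['tcp_pos'],s['gripper_width'],s['contact_force'])
ims=[]
for n,(y,x) in dict(scene=(170,240),side=(110,290)).items():
    im=cap(n)[0]; ims.append(cv2.resize(im[y:y+120,x:x+120],None,fx=3.3,fy=3.3))
cv2.imwrite('pics/p4.png',np.hstack(ims))
E
```

```text
side 1 216 w 0.03119702064246586 zmin [0.0018 0.002  0.0024 0.0027 0.0027 0.0035]
side -1 143 w 0.03119702064246586 zmin [0.0071 0.0082 0.009  0.009  0.0099 0.01  ]
scene 1 200 w 0.030316347070507822 zmin [-0.0092 -0.0092 -0.0092 -0.0089 -0.0082 -0.0077]
scene -1 236 w 0.030316347070507822 zmin [-0.0091 -0.0079 -0.0066 -0.0063 -0.0049 -0.0046]
[0.59519652 0.01456592 0.06137728] 0.03092986099206804 [-0.07526655  0.30610582 -0.26939865]
```

View pics/p4.png

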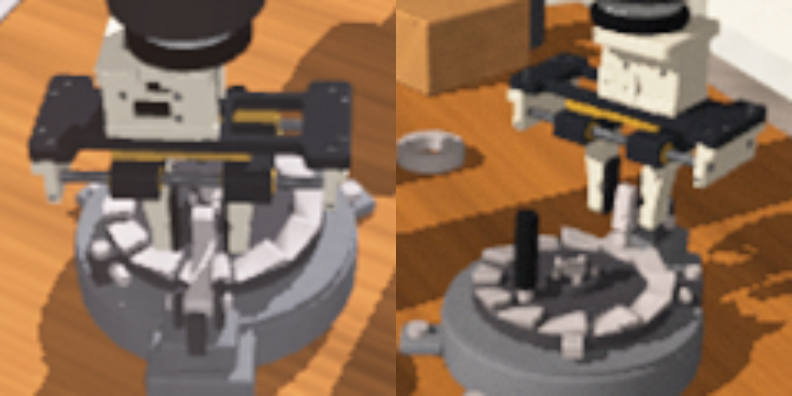

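Request:
{"op": "apply_moves", "data": {"moves": [[0,0,0,0,0,0],[0,0,0,0,0,0],[0,0,0,0,0,0],[0,0,0,0,0,0]], "hand": 1, "grip_force": 10}}

```text
time_s: 5.72
tcp_pos: [0.595, 0.0152, 0.0618]
eef_rot: [-180.0, -0.0, -152.5]
contact_force: [-3.1, 4.9, 2.5]
gripper_width: 0.0143
```

```bash
python3 - <<'E'
from h import *
s=status.get_state(); print(s['tcp_pos'],s['gripper_width'],s['contact_force'])
path(np.arange(.25,.9,.07))
E
```

```text
[0.59497027 0.01522615 0.06175027] 0.014281576053924052 [-3.06777376  4.9277966   2.54414717]
[-0.007, -0.003, -0.009, -0.0, -0.0, -0.001],
[-0.02, -0.003, -0.022, -0.0, -0.0, -0.001],
[-0.034, -0.003, -0.034, -0.0, -0.0, -0.001],
[-0.049, -0.003, -0.045, -0.0, -0.0, -0.001],
[-0.065, -0.003, -0.055, -0.0, -0.0, -0.001],
[-0.081, -0.003, -0.063, -0.0, -0.0, -0.001],
[-0.098, -0.003, -0.071, -0.0, -0.0, -0.001],
[-0.115, -0.003, -0.077, -0.0, -0.0, -0.001],
[-0.133, -0.003, -0.082, -0.0, -0.0, -0.001],
[-0.151, -0.003, -0.086, -0.0, -0.0, -0.001],
```

Request:
{"op": "apply_moves", "data": {"moves": [[-0.007,0.003,-0.01,0,0,0],[-0.02,0.003,-0.022,0,0,0],[-0.034,0.003,-0.034,0,0,0],[-0.049,0.003,-0.045,0,0,0],[-0.065,0.003,-0.055,0,0,0],[-0.081,0.003,-0.063,0,0,0],[-0.098,0.003,-0.071,0,0,0],[-0.115,0.003,-0.077,0,0,0]]}}

```text
time_s: 6.72
tcp_pos: [0.6157, 0.0265, 0.0777]
eef_rot: [-179.9, 0.0, -152.4]
contact_force: [-3.4, -2.6, 3.1]
gripper_width: 0.0138
```

```bash
python3 - <<'E'
from h import *
s=status.get_state(); print(s['tcp_pos'],s['gripper_width'],s['contact_force'],s['moment'])
ims=[]
for n,(y,x) in dict(scene=(170,240),side=(110,290)).items():
    im=cap(n)[0]; ims.append(cv2.resize(im[y:y+120,x:x+120],None,fx=3.3,fy=3.3))
cv2.imwrite('pics/p5.png',np.hstack(ims))
path(np.arange(.84,1.75,.08))
E
```

```text
[0.61567469 0.02653466 0.07767678] 0.0138496619849663 [-3.38058393 -2.62959886  3.1258871 ] [-1.18440035  0.83823479  0.0395452 ]
[-0.021, -0.006, -0.004, -0.001, 0.0, -0.0],
[-0.042, -0.006, -0.008, -0.001, 0.0, -0.0],
[-0.063, -0.006, -0.01, -0.001, 0.0, -0.0],
[-0.084, -0.006, -0.01, -0.001, 0.0, -0.0],
[-0.105, -0.006, -0.009, -0.001, 0.0, -0.0],
[-0.126, -0.006, -0.006, -0.001, 0.0, -0.0],
[-0.146, -0.006, -0.001, -0.001, 0.0, -0.0],
[-0.166, -0.006, 0.005, -0.001, 0.0, -0.0],
[-0.186, -0.006, 0.013, -0.001, 0.0, -0.0],
[-0.205, -0.006, 0.023, -0.001, 0.0, -0.0],
[-0.223, -0.006, 0.034, -0.001, 0.0, -0.0],
[-0.24, -0.006, 0.046, -0.001, 0.0, -0.0],
```

View pics/p5.png

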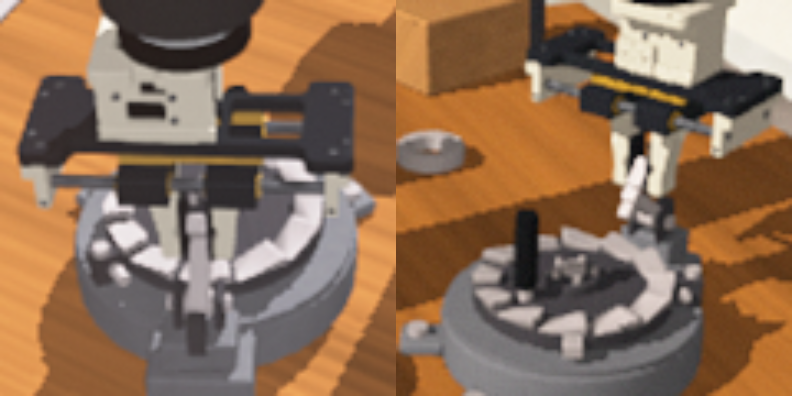

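Request:
{"op": "apply_moves", "data": {"moves": [[-0.021,-0.003,-0.004,0,0,0],[-0.042,-0.003,-0.008,0,0,0],[-0.063,-0.003,-0.01,0,0,0],[-0.084,-0.003,-0.01,0,0,0],[-0.105,-0.003,-0.009,0,0,0],[-0.126,-0.003,-0.006,0,0,0],[-0.146,-0.003,-0.001,0,0,0],[-0.166,-0.003,0.005,0,0,0],[-0.186,-0.003,0.013,0,0,0],[-0.205,-0.003,0.023,0,0,0],[-0.223,-0.003,0.034,0,0,0]]}}

```text
time_s: 8.2
tcp_pos: [0.6573, 0.0484, 0.0712]
eef_rot: [-180.0, 0.2, -152.4]
contact_force: [-1.8, 5.5, 4.0]
gripper_width: 0.0136
```

```bash
python3 - <<'E'
from h import *
s=status.get_state(); print(s['tcp_pos'],s['gripper_width'],s['contact_force'],s['moment'])
ims=[]
for n,(y,x) in dict(scene=(170,240),side=(110,290)).items():
    im=cap(n)[0]; ims.append(cv2.resize(im[y:y+120,x:x+120],None,fx=3.3,fy=3.3))
cv2.imwrite('pics/p6.png',np.hstack(ims))
path([1.74,1.82,1.86,1.88])
E
```

```text
[0.65725045 0.04843984 0.07117231] 0.013571826570900532 [-1.7586448  5.4507804  4.0394632] [1.94170233 0.69324088 0.02000253]
[-0.01, -0.006, 0.015, -0.0, 0.002, 0.0],
[-0.026, -0.006, 0.029, -0.0, 0.002, 0.0],
[-0.033, -0.006, 0.037, -0.0, 0.002, 0.0],
[-0.037, -0.006, 0.041, -0.0, 0.002, 0.0],
```

View pics/p6.png

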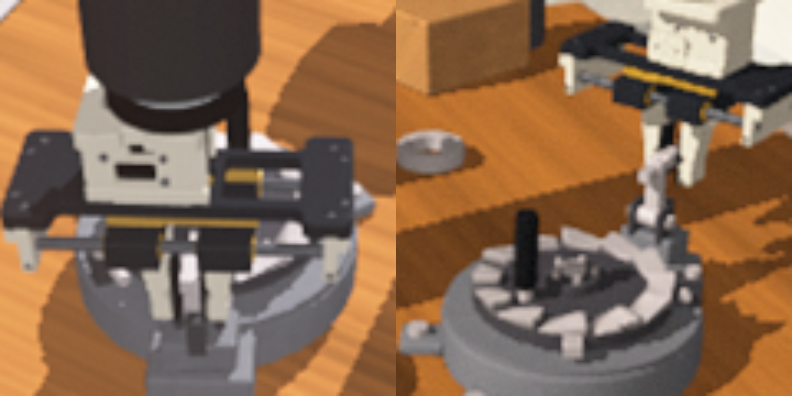

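Request:
{"op": "apply_moves", "data": {"moves": [[-0.01,-0.003,0.015,0,0,0],[-0.026,-0.003,0.029,0,0,0],[-0.033,-0.003,0.037,0,0,0],[-0.037,-0.003,0.041,0,0,0],[-0.037,-0.003,0.041,0,0,0]]}}

```text
time_s: 8.93
tcp_pos: [0.6661, 0.0532, 0.063]
eef_rot: [-180.0, 0.4, -152.4]
contact_force: [-1.4, 6.2, 3.3]
gripper_width: 0.0138
```

```bash
python3 - <<'E'
from h import *
s=status.get_state(); print(s['tcp_pos'],s['gripper_width'],s['contact_force'],s['moment'])
ims=[]
for n,(y,x) in dict(scene=(170,240),side=(110,290)).items():
    im=cap(n)[0]; ims.append(cv2.resize(im[y:y+120,x:x+120],None,fx=3.3,fy=3.3))
cv2.imwrite('pics/p7.png',np.hstack(ims))
E
```

```text
[0.66610613 0.05319144 0.06304653] 0.013765656372289532 [-1.35428767  6.16042405  3.27511005] [2.12680402 0.23004636 0.03743418]
```

View pics/p7.png

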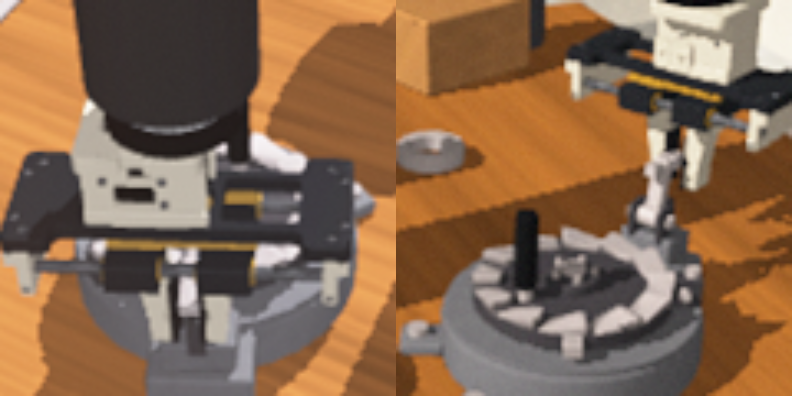

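Open the jaws (partly, 0.3) and then rise.

Request:
{"op": "apply_moves", "data": {"moves": [[0,0,0,0,0,0],[0,0,0,0,0,0],[0,0,-0.03,0,0,0],[0,0,-0.15,0,0,0],[0,0,-0.35,0,0,0],[0,0,-0.5,0,0,0],[0,0,-0.55,0,0,0]], "hand": 0.2}}

```text
time_s: 9.9
tcp_pos: [0.6665, 0.0529, 0.1758]
eef_rot: [-179.9, 0.6, -152.4]
contact_force: [-0.2, 0.9, -0.4]
gripper_width: 0.035
```

```bash
python3 - <<'E'
from h import *
s=status.get_state(); print(s['tcp_pos'],s['gripper_width'],s['contact_force'],s['moment'])
ims=[]
for n,(y,x) in dict(scene=(170,240),side=(110,290)).items():
    im=cap(n)[0]; ims.append(cv2.resize(im[y:y+120,x:x+120],None,fx=3.3,fy=3.3))
cv2.imwrite('pics/p8.png',np.hstack(ims))
f=np.radians(PHI); e=np.array([np.cos(f),np.sin(f)]); n=np.array([-e[1],e[0]])
for nm in ['side','scene']:
    im,d,i=cap(nm); Q=cloud(i,d).reshape(-1,3); a=(Q[:,:2]-C)@e; b=(Q[:,:2]-C)@n
    k=(abs(b)<.012)&(a>.1)&(a<.18)&(Q[:,2]>.094)&(Q[:,2]<.15)
    if k.any(): print(nm,k.sum(),'a',a[k].min(),a[k].max(),'z',Q[k,2].min(),Q[k,2].max(), a[k].mean(),Q[k,2].mean())
E
```

```text
[0.66646667 0.05286926 0.175844  ] 0.035030844687705134 [-0.23125222  0.88855435 -0.36295844] [ 0.077046   -0.13072479 -0.00067316]
side 112 a 0.10862549270842711 0.16086899094002738 z 0.09461198196686216 0.12842112799087974 0.1258044388874455 0.11384494892138698
scene 173 a 0.11109971714044743 0.16380630680673702 z 0.09425350684522615 0.1285905029004344 0.14207386891064597 0.12024326630708404
```

View pics/p8.png

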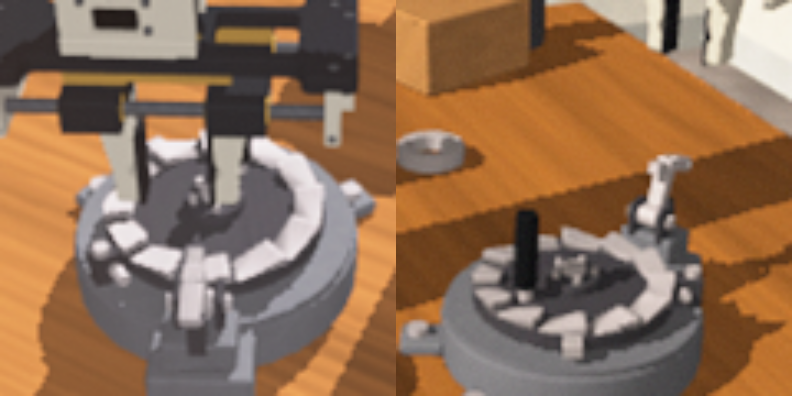

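```bash
cat >> h.py <<'E'
def hpos(th,z=.061,r=.045):
    t=np.radians(th); return np.array([C[0]+r*np.cos(t),C[1]+r*np.sin(t),z])
E
python3 - <<'E'
from h import *
rows(hpos(-171,.17),-171,6)
E
```

```text
[0.162, 0.011, 0.001, 0.0, 0.001, 0.034],
[0.324, 0.021, 0.001, 0.0, 0.001, 0.069],
[0.486, 0.032, 0.002, 0.0, 0.002, 0.103],
[0.648, 0.043, 0.003, 0.0, 0.002, 0.138],
[0.81, 0.053, 0.004, 0.001, 0.003, 0.172],
[0.972, 0.064, 0.004, 0.001, 0.004, 0.207],
```

Request:
{"op": "apply_moves", "data": {"moves": [[0.16,0.01,0,0,0,0.03],[0.32,0.02,0,0,0,0.07],[0.49,0.03,0,0,0,0.1],[0.65,0.04,0,0,0,0.14],[0.81,0.05,0,0,0,0.17],[0.97,0.064,0,0,0.004,0.207],[0.97,0.064,0,0,0.004,0.207]]}}

```text
time_s: 10.98
tcp_pos: [0.4847, -0.0267, 0.17]
eef_rot: [179.9, -0.1, -171.1]
contact_force: [-0.1, 0.6, 0.3]
gripper_width: 0.0349
```

```bash
python3 - <<'E'
from h import *
s=status.get_state(); print(s['tcp_pos'],s['eef_rot'],s['joints'])
z=dict(np.load('c_w1.npz'))
im,d,i=cap('wrist','w9.png'); P=cloud(i,d)
hm=(P[...,2]>.125)&(P[...,2]<.145)&(np.hypot(P[...,0]-.487,P[...,1]+.026)<.02)
print(hm.sum(),P[hm].mean(0) if hm.any() else '')
for n in ['scene','side']:
    im,d,i=cap(n); P=cloud(i,d); hm=(P[...,2]>.085)&(P[...,2]<.134)&(np.hypot(P[...,0]-.487,P[...,1]+.026)<.015); print(n,hm.sum(),P[hm].mean(0))
rows(hpos(-171),-171,4)
E
```

```text
[ 0.48466039 -0.02666328  0.17002466] [ 1.79937716e+02 -1.43009897e-01 -1.71067723e+02] [ 2.00445257e+01  3.69124474e+00 -2.45251331e+01 -1.00517491e-01
 -6.19119833e+01 -1.01064901e+02]
419 [ 0.48558412 -0.02625662  0.13561781]
scene 116 [ 0.49342056 -0.02166151  0.11010714]
side 128 [ 0.48243441 -0.03045732  0.10911785]
[0.001, -0.0, 0.137, 0.0, -0.0, 0.0],
[0.001, -0.001, 0.273, 0.0, -0.0, 0.0],
[0.002, -0.001, 0.41, 0.0, -0.001, 0.0],
[0.003, -0.001, 0.547, 0.0, -0.001, 0.0],
```

View pics/w9.png

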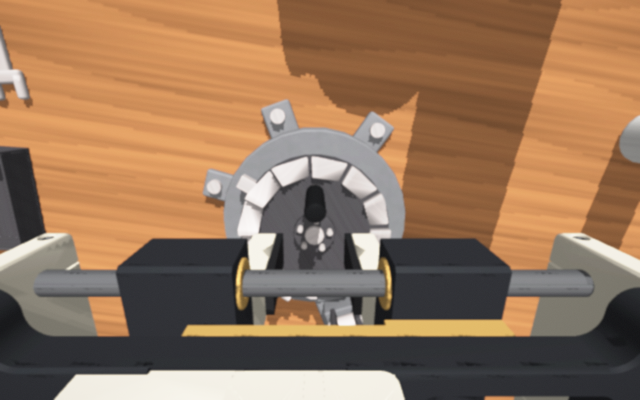

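Request:
{"op": "apply_moves", "data": {"moves": [[0,0,0.1,0,0,0],[0,0,0.22,0,0,0],[0,0,0.35,0,0,0],[0,0,0.45,0,0,0],[0,0,0.54,0,0,0],[0,0,0.54,0,0,0]]}}

```text
time_s: 11.88
tcp_pos: [0.4864, -0.0258, 0.0607]
eef_rot: [180.0, -0.3, -171.0]
contact_force: [1.0, -0.2, 0.7]
gripper_width: 0.0349
```

```bash
python3 - <<'E'
from h import *
s=status.get_state(); print(s['tcp_pos'],s['contact_force'],s['moment'],s['gripper_width'])
ims=[]
for n,(y,x) in dict(scene=(170,240),side=(110,270)).items():
    im=cap(n)[0]; ims.append(cv2.resize(im[y:y+120,x:x+120],None,fx=3.3,fy=3.3))
cv2.imwrite('pics/p10.png',np.hstack(ims))
E
```

```text
[ 0.48639304 -0.02581921  0.06068523] [ 0.99149857 -0.1927587   0.69877319] [ 0.1088516  -0.18775436  0.01779023] 0.03494740587547645
```

View pics/p10.png

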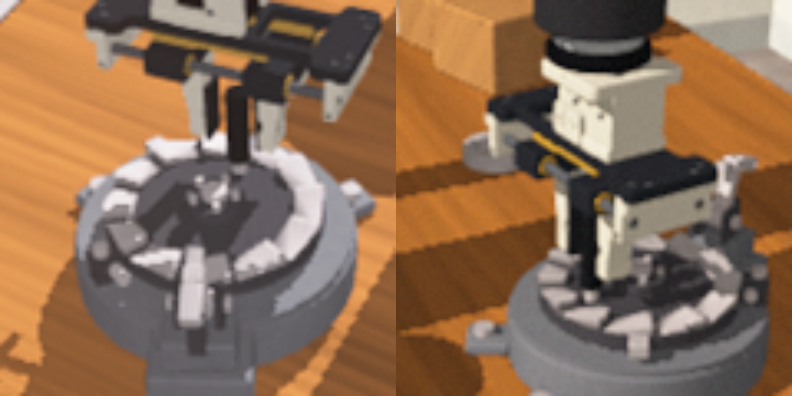

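Request:
{"op": "apply_moves", "data": {"moves": [[0,0,0,0,0,0],[0,0,0,0,0,0],[0,0,0,0,0,0],[0,0,0,0,0,0]], "hand": 1, "grip_force": 18}}

```text
time_s: 12.48
tcp_pos: [0.4881, -0.0253, 0.0629]
eef_rot: [180.0, -0.0, -170.9]
contact_force: [-1.5, 2.8, 5.0]
gripper_width: 0.0177
```

```bash
cat >> h.py <<'E'
def wheelM():
    s=status.get_state(); F=-s['contact_force']; p=s['tcp_pos'][:2]-C
    th=np.degrees(np.arctan2(p[1],p[0])); r=np.hypot(*p); e=p/r; t=np.array([-e[1],e[0]])
    M=p[0]*F[1]-p[1]*F[0]
    print('t %.2f th %.2f yaw %.2f r %.4f z %.4f w %.4f | on wheel: Ftan %.2f Frad %.2f Fz %.2f M_F %.3f Mz(tool) %.3f'%(s['time_s'],th,s['eef_rot'][2],r,s['tcp_pos'][2],s['gripper_width'],F[:2]@t,F[:2]@e,F[2],M,-s['moment'][2]))
    return th
def arc(ths,z=.061,r=.045,off=0):
    for t in ths: print(np.round(rows(hpos(t,z,r),t+off,prt=False),3).tolist(),end=',\n')
E
python3 - <<'E'
from h import *
th=wheelM(); print(status.get_state()['moment'])
arc(th+np.arange(1,13)*2)
E
```

```text
t 12.47 th -171.64 yaw -170.92 r 0.0434 z 0.0629 w 0.0177 | on wheel: Ftan 3.02 Frad -1.12 Fz -4.99 M_F 0.131 Mz(tool) -0.092
[0.97826658 0.21464163 0.09247797]
[0.008, -0.008, 0.01, 0.0, -0.0, -0.014],
[0.008, -0.016, 0.01, 0.0, -0.0, -0.037],
[0.007, -0.023, 0.01, 0.0, -0.0, -0.059],
[0.006, -0.031, 0.01, 0.0, -0.0, -0.081],
[0.005, -0.039, 0.01, 0.0, -0.0, -0.103],
[0.004, -0.047, 0.01, 0.0, -0.0, -0.125],
[0.002, -0.054, 0.01, 0.0, -0.0, -0.148],
[0.0, -0.062, 0.01, 0.0, -0.0, -0.17],
[-0.002, -0.07, 0.01, 0.0, -0.0, -0.192],
[-0.005, -0.077, 0.01, 0.0, -0.0, -0.214],
[-0.007, -0.084, 0.01, 0.0, -0.0, -0.237],
[-0.01, -0.092, 0.01, 0.0, -0.0, -0.259],
```

```bash
sed -i 's/^C=.*/C=np.array([.5316,-.0192]); PHI=27.6/' h.py; sed -i 's/C=np.array(\[.531,-.019\])/C=np.array([.5316,-.0192])/' h.py; python3 - <<'E'
from h import *
th=wheelM()
arc(th+np.arange(1,13)*2,z=.062,r=.0446)
z=np.load('c_w1.npz'); 
for nm in ['c_w1','c_scene','c_side']:
    y=np.load(nm+'.npz'); Q=cloud(y,y['d']).reshape(-1,3)
    if nm=='c_w1': Q=Q[:240*640]
    D=Q[:,:2]-C; rr=np.hypot(D[:,0],D[:,1]); an=np.degrees(np.arctan2(D[:,1],D[:,0]))
    k=(rr>.083)&(rr<.096)&(an>-60)&(an<0)&(Q[:,2]>.05)&(Q[:,2]<.09)
    print(nm,[(a,int((k&(an>a)&(an<=a+2)).sum()),round(float(Q[k&(an>a)&(an<=a+2),2].max(initial=0)),3)) for a in range(-50,0,2)])
    k=(rr>.083)&(rr<.094)&(an>-140)&(an<-100)&(Q[:,2]>.05)&(Q[:,2]<.09)
    print('lug',k.sum(),np.percentile(an[k],[2,50,98]) if k.any() else '')
E
```

```text
t 12.47 th -172.01 yaw -170.92 r 0.0440 z 0.0629 w 0.0177 | on wheel: Ftan 3.02 Frad -1.14 Fz -4.99 M_F 0.133 Mz(tool) -0.092
[0.003, -0.008, 0.005, 0.0, -0.0, -0.01],
[0.003, -0.016, 0.005, 0.0, -0.0, -0.032],
[0.002, -0.023, 0.005, 0.0, -0.0, -0.055],
[0.002, -0.031, 0.005, 0.0, -0.0, -0.077],
[0.0, -0.039, 0.005, 0.0, -0.0, -0.099],
[-0.001, -0.046, 0.005, 0.0, -0.0, -0.121],
[-0.002, -0.054, 0.005, 0.0, -0.0, -0.144],
[-0.004, -0.062, 0.005, 0.0, -0.0, -0.166],
[-0.006, -0.069, 0.005, 0.0, -0.0, -0.188],
[-0.009, -0.076, 0.005, 0.0, -0.0, -0.21],
[-0.012, -0.084, 0.005, 0.0, -0.0, -0.232],
[-0.014, -0.091, 0.005, 0.0, -0.0, -0.255],
c_w1 [(-50, 0, 0.0), (-48, 0, 0.0), (-46, 0, 0.0), (-44, 0, 0.0), (-42, 0, 0.0), (-40, 0, 0.0), (-38, 0, 0.0), (-36, 0, 0.0), (-34, 1, 0.057), (-32, 19, 0.064), (-30, 17, 0.065), (-28, 28, 0.077), (-26, 28, 0.079), (-24, 27, 0.078), (-22, 32, 0.079), (-20, 25, 0.077), (-18, 16, 0.069), (-16, 20, 0.064), (-14, 18, 0.064), (-12, 17, 0.064), (-10, 8, 0.063), (-8, 0, 0.0), (-6, 0, 0.0), (-4, 0, 0.0), (-2, 0, 0.0)]
lug 120 [-120.46551017 -116.27569922 -111
[... 206 characters left out ...]
3, 0.076), (-24, 5, 0.079), (-22, 6, 0.076), (-20, 20, 0.08), (-18, 11, 0.07), (-16, 5, 0.064), (-14, 3, 0.062), (-12, 7, 0.063), (-10, 9, 0.061), (-8, 0, 0.0), (-6, 0, 0.0), (-4, 0, 0.0), (-2, 0, 0.0)]
lug 8 [-119.20009814 -113.60417947 -110.45826436]
c_side [(-50, 0, 0.0), (-48, 0, 0.0), (-46, 0, 0.0), (-44, 0, 0.0), (-42, 0, 0.0), (-40, 0, 0.0), (-38, 0, 0.0), (-36, 0, 0.0), (-34, 4, 0.062), (-32, 7, 0.064), (-30, 7, 0.068), (-28, 20, 0.079), (-26, 12, 0.078), (-24, 7, 0.078), (-22, 1, 0.077), (-20, 1, 0.069), (-18, 0, 0.0), (-16, 0, 0.0), (-14, 0, 0.0), (-12, 0, 0.0), (-10, 0, 0.0), (-8, 0, 0.0), (-6, 0, 0.0), (-4, 0, 0.0), (-2, 0, 0.0)]
lug 25 [-127.97123982 -119.07693347 -114.48916707]
```

Request:
{"op": "apply_moves", "data": {"moves": [[0.003,-0.008,0.005,0,0,-0.01],[0.003,-0.016,0.005,0,0,-0.03],[0.002,-0.023,0.005,0,0,-0.055],[0.002,-0.031,0.005,0,0,-0.077],[0,-0.039,0.005,0,0,-0.1],[-0.001,-0.046,0.005,0,0,-0.12],[-0.002,-0.054,0.005,0,0,-0.144],[-0.004,-0.062,0.005,0,0,-0.166],[-0.006,-0.069,0.005,0,0,-0.188],[-0.009,-0.076,0.005,0,0,-0.21],[-0.012,-0.084,0.005,0,0,-0.232],[-0.014,-0.091,0.005,0,0,-0.255]]}}

```text
time_s: 13.98
tcp_pos: [0.4943, -0.042, 0.0629]
eef_rot: [180.0, 0.1, -147.9]
contact_force: [-4.0, 6.8, 9.7]
gripper_width: 0.0178
```

```bash
python3 - <<'E'
from h import *
th=wheelM()
arc(th+np.arange(1,13)*2,z=.062,r=.0446)
E
```

```text
t 13.97 th -148.59 yaw -147.86 r 0.0437 z 0.0629 w 0.0178 | on wheel: Ftan 7.89 Frad 0.08 Fz -9.72 M_F 0.344 Mz(tool) -0.133
[0.005, -0.008, 0.005, 0.001, 0.001, -0.014],
[0.004, -0.016, 0.005, 0.001, 0.001, -0.036],
[0.004, -0.023, 0.005, 0.0, 0.001, -0.059],
[0.003, -0.031, 0.005, 0.0, 0.001, -0.081],
[0.002, -0.039, 0.005, 0.0, 0.001, -0.103],
[0.0, -0.046, 0.005, 0.0, 0.001, -0.125],
[-0.001, -0.054, 0.005, 0.0, 0.001, -0.148],
[-0.003, -0.062, 0.005, 0.0, 0.001, -0.17],
[-0.005, -0.069, 0.004, 0.0, 0.001, -0.192],
[-0.008, -0.076, 0.004, 0.0, 0.001, -0.214],
[-0.01, -0.084, 0.004, 0.0, 0.001, -0.236],
[-0.013, -0.091, 0.004, 0.0, 0.001, -0.259],
```

Request:
{"op": "apply_moves", "data": {"moves": [[0.003,-0.008,-0.005,0,0,-0.02],[0.004,-0.016,-0.007,0,0,-0.04],[0.004,-0.023,-0.007,0,0,-0.06],[0.003,-0.031,-0.007,0,0,-0.082],[0.002,-0.039,-0.007,0,0,-0.104],[0,-0.046,-0.007,0,0,-0.126],[-0.001,-0.054,-0.007,0,0,-0.148],[-0.003,-0.062,-0.007,0,0,-0.17],[-0.005,-0.069,-0.007,0,0,-0.192],[-0.008,-0.076,-0.007,0,0,-0.214],[-0.01,-0.084,-0.007,0,0,-0.236],[-0.013,-0.091,-0.007,0,0,-0.259]]}}

```text
time_s: 15.48
tcp_pos: [0.5061, -0.0543, 0.063]
eef_rot: [179.9, 0.2, -124.5]
contact_force: [2.7, 10.8, -9.3]
gripper_width: 0.0175
```

```bash
python3 - <<'E'
from h import *
th=wheelM()
arc(th+np.arange(1,13)*1.5,z=.062,r=.0446)
E
```

```text
t 15.47 th -126.04 yaw -124.52 r 0.0434 z 0.0630 w 0.0175 | on wheel: Ftan 4.15 Frad 10.34 Fz 9.30 M_F 0.180 Mz(tool) 0.079
[0.006, -0.006, 0.005, 0.001, 0.002, 0.0],
[0.006, -0.012, 0.005, 0.001, 0.002, -0.016],
[0.006, -0.017, 0.005, 0.001, 0.002, -0.033],
[0.006, -0.023, 0.005, 0.001, 0.002, -0.05],
[0.005, -0.029, 0.005, 0.001, 0.002, -0.066],
[0.004, -0.035, 0.005, 0.001, 0.002, -0.083],
[0.004, -0.041, 0.005, 0.001, 0.002, -0.1],
[0.003, -0.046, 0.005, 0.001, 0.002, -0.116],
[0.001, -0.052, 0.005, 0.001, 0.002, -0.133],
[0.0, -0.058, 0.005, 0.001, 0.002, -0.15],
[-0.001, -0.063, 0.005, 0.001, 0.002, -0.166],
[-0.003, -0.069, 0.005, 0.001, 0.003, -0.183],
```

Request:
{"op": "apply_moves", "data": {"moves": [[0,-0.006,0,0,0,-0.016],[0,-0.012,0,0,0,-0.033],[0,-0.017,0,0,0,-0.05],[0,-0.023,0,0,0,-0.067],[-0.001,-0.029,0,0,0,-0.083],[-0.002,-0.035,0,0,0,-0.1],[-0.002,-0.041,0,0,0,-0.117],[-0.003,-0.046,0,0,0,-0.133],[-0.005,-0.052,0,0,0,-0.15],[-0.006,-0.058,0,0,0,-0.167],[-0.007,-0.063,0,0,0,-0.183],[-0.009,-0.069,0,0,0,-0.2]]}}

```text
time_s: 16.98
tcp_pos: [0.5183, -0.0601, 0.063]
eef_rot: [179.9, 0.3, -106.4]
contact_force: [-2.8, 7.2, 2.7]
gripper_width: 0.0174
```

```bash
python3 - <<'E'
from h import *
th=wheelM()
arc(th+np.arange(1,9)*1.,z=.063,r=.0434)
ims=[]
for n,(y,x) in dict(scene=(200,240),side=(150,310)).items():
    im=cap(n)[0]; ims.append(cv2.resize(im[y:y+90,x:x+90],None,fx=4.4,fy=4.4))
cv2.imwrite('pics/p11.png',np.hstack(ims))
y=dict(zip('id',[0,0])); im,d,i=cap('wrist','w11.png'); 
for nm in ['side','scene','wrist']:
    im,d,i=cap(nm); Q=cloud(i,d).reshape(-1,3)
    D=Q[:,:2]-C; rr=np.hypot(D[:,0],D[:,1]); an=np.degrees(np.arctan2(D[:,1],D[:,0]))
    k=(rr>.083)&(rr<.094)&(an>-80)&(an<-34.5)&(Q[:,2]>.05)&(Q[:,2]<.068); print(nm,k.sum(),np.percentile(an[k],[2,50,98]) if k.any() else '')
E
```

```text
t 16.98 th -108.05 yaw -106.45 r 0.0430 z 0.0630 w 0.0174 | on wheel: Ftan 4.91 Frad 5.94 Fz -2.70 M_F 0.211 Mz(tool) 0.033
[0.002, -0.004, -0.0, 0.001, 0.003, 0.007],
[0.002, -0.008, -0.0, 0.001, 0.003, -0.004],
[0.002, -0.011, -0.0, 0.001, 0.003, -0.016],
[0.002, -0.015, -0.0, 0.001, 0.003, -0.027],
[0.002, -0.019, -0.0, 0.0, 0.003, -0.038],
[0.001, -0.023, -0.0, 0.0, 0.003, -0.049],
[0.001, -0.026, -0.0, 0.0, 0.003, -0.06],
[0.001, -0.03, -0.0, 0.0, 0.003, -0.071],
side 31 [-58.30349043 -55.1011694  -49.14862115]
scene 35 [-55.4919622  -47.33735682 -45.44444746]
wrist 418 [-56.46586254 -53.20431089 -47.36559517]
```

View pics/p11.png

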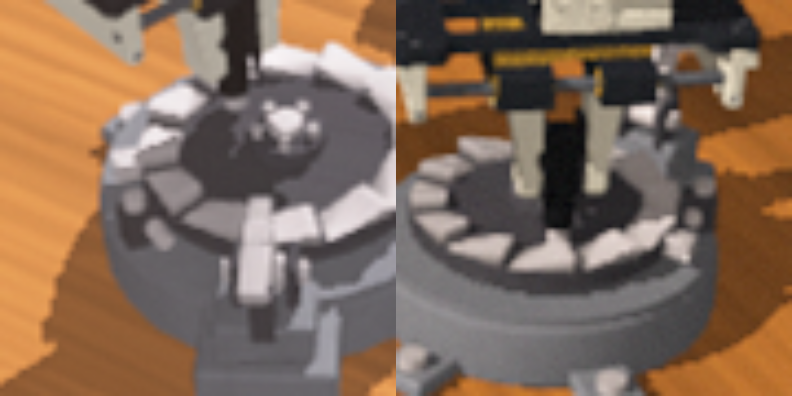

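View pics/w11.png

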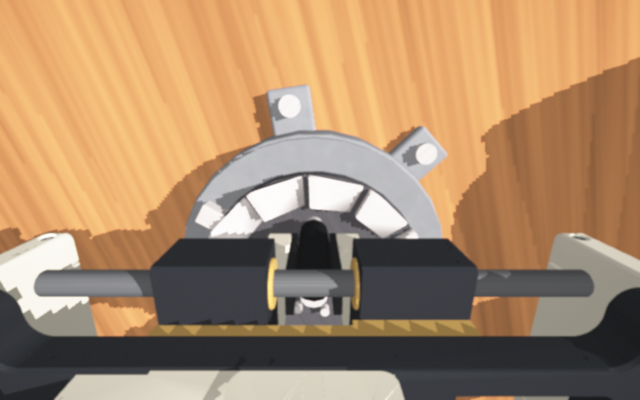

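Request:
{"op": "apply_moves", "data": {"moves": [[-0.002,-0.004,0,0,0,-0.01],[-0.002,-0.008,0,0,0,-0.022],[-0.002,-0.011,0,0,0,-0.033],[-0.002,-0.015,0,0,0,-0.044],[-0.002,-0.019,0,0,0,-0.055],[-0.003,-0.023,0,0,0,-0.066],[-0.003,-0.026,0,0,0,-0.077],[-0.003,-0.03,0,0,0,-0.089]]}}

```text
time_s: 18.27
tcp_pos: [0.5243, -0.0614, 0.063]
eef_rot: [180.0, 0.3, -98.4]
contact_force: [-5.0, 1.2, 4.5]
gripper_width: 0.0176
```

```bash
python3 - <<'E'
from h import *
th=wheelM()
arc(th+np.arange(1,5)*.7,z=.063,r=.0430)
ims=[]
im=cap('side')[0]; cv2.imwrite('pics/p12.png',cv2.resize(im[165:235,330:400],None,fx=8,fy=8,interpolation=cv2.INTER_CUBIC))
E
```

```text
t 18.27 th -99.78 yaw -98.41 r 0.0428 z 0.0630 w 0.0176 | on wheel: Ftan 5.15 Frad 0.37 Fz -4.50 M_F 0.220 Mz(tool) 0.030
[0.001, -0.003, -0.0, 0.0, 0.003, 0.007],
[0.001, -0.005, -0.0, 0.0, 0.003, -0.0],
[0.001, -0.008, -0.0, 0.0, 0.003, -0.008],
[0.001, -0.01, -0.0, -0.0, 0.003, -0.016],
```

View pics/p12.png

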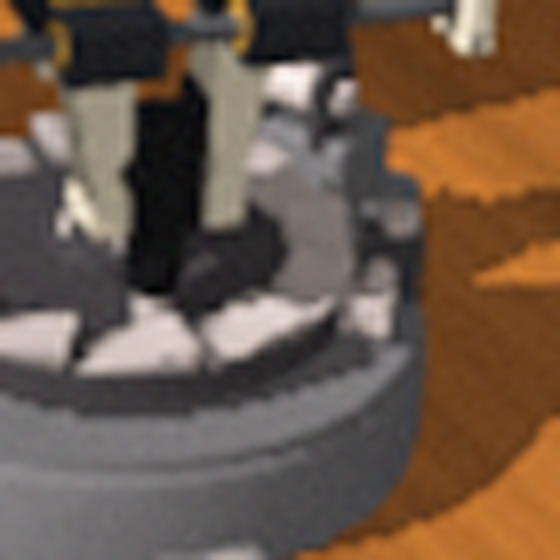

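Request:
{"op": "apply_moves", "data": {"moves": [[0,-0.003,0,0,0,-0.008],[0,-0.006,0,0,0,-0.017],[0,-0.008,0,0,0,-0.023]]}}

```text
time_s: 18.7
tcp_pos: [0.526, -0.0617, 0.0629]
eef_rot: [-180.0, 0.3, -96.2]
contact_force: [-5.3, 1.9, 5.0]
gripper_width: 0.0172
```

```bash
python3 - <<'E'
from h import *
th=wheelM()
E
```

```text
t 18.70 th -97.52 yaw -96.24 r 0.0428 z 0.0629 w 0.0172 | on wheel: Ftan 5.47 Frad 1.17 Fz -5.04 M_F 0.234 Mz(tool) 0.005
```

Request:
{"op": "apply_moves", "data": {"moves": [[0,-0.003,0,0,0,-0.008],[0,-0.005,0,0,0,-0.014],[0,-0.006,0,0,0,-0.017]]}}

```text
time_s: 19.08
tcp_pos: [0.5272, -0.0618, 0.0629]
eef_rot: [-180.0, 0.3, -94.7]
contact_force: [-4.6, 1.8, 5.7]
gripper_width: 0.0176
```

```bash
python3 - <<'E'
from h import *
th=wheelM()
E
```

```text
t 19.07 th -95.91 yaw -94.68 r 0.0428 z 0.0629 w 0.0176 | on wheel: Ftan 4.78 Frad 1.35 Fz -5.65 M_F 0.204 Mz(tool) -0.003
```

Request:
{"op": "apply_moves", "data": {"moves": [[0,-0.002,0,0,0,-0.006],[0,-0.004,0,0,0,-0.011]]}}

```text
time_s: 19.32
tcp_pos: [0.528, -0.0619, 0.0629]
eef_rot: [-180.0, 0.3, -93.6]
contact_force: [-5.1, 1.3, 5.4]
gripper_width: 0.0173
```

```bash
python3 - <<'E'
from h import *
th=wheelM()
E
```

```text
t 19.32 th -94.87 yaw -93.65 r 0.0428 z 0.0629 w 0.0173 | on wheel: Ftan 5.19 Frad 0.82 Fz -5.38 M_F 0.222 Mz(tool) -0.001
```

Request:
{"op": "apply_moves", "data": {"moves": [[0,-0.002,0,0,0,-0.006],[0,-0.004,0,0,0,-0.011]]}}

```text
time_s: 19.58
tcp_pos: [0.5287, -0.0619, 0.0629]
eef_rot: [-180.0, 0.3, -92.6]
contact_force: [-5.5, 0.4, 5.5]
gripper_width: 0.0174
```

```bash
python3 - <<'E'
from h import *
th=wheelM()
im=cap('side')[0]; cv2.imwrite('pics/p13.png',cv2.resize(im[165:235,330:400],None,fx=8,fy=8,interpolation=cv2.INTER_CUBIC))
E
```

```text
t 19.57 th -93.88 yaw -92.62 r 0.0428 z 0.0629 w 0.0174 | on wheel: Ftan 5.48 Frad 0.03 Fz -5.48 M_F 0.234 Mz(tool) -0.050
```

View pics/p13.png

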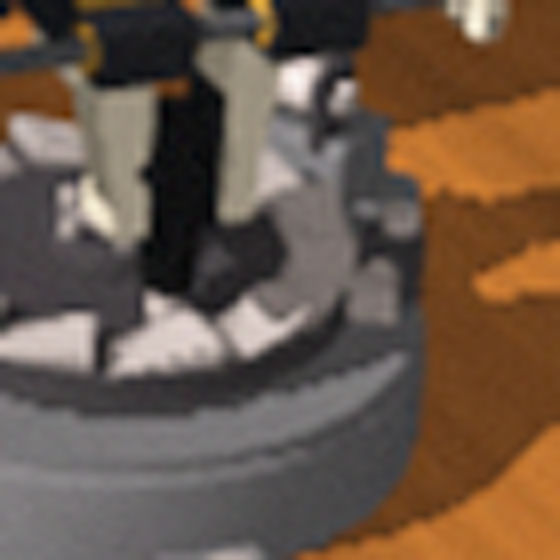

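Request:
{"op": "apply_moves", "data": {"moves": [[0,-0.002,0,0,0,-0.006],[0,-0.004,0,0,0,-0.011]]}}

```text
time_s: 19.88
tcp_pos: [0.5294, -0.0619, 0.0629]
eef_rot: [180.0, 0.3, -91.6]
contact_force: [-6.1, 1.3, 6.5]
gripper_width: 0.0177
```

```bash
python3 - <<'E'
from h import *
th=wheelM()
E
```

```text
t 19.88 th -92.95 yaw -91.58 r 0.0428 z 0.0629 w 0.0177 | on wheel: Ftan 6.12 Frad 0.98 Fz -6.50 M_F 0.262 Mz(tool) -0.001
```

Request:
{"op": "apply_moves", "data": {"moves": [[0,-0.002,0,0,0,-0.006],[0,-0.004,0,0,0,-0.011]]}}

```text
time_s: 20.12
tcp_pos: [0.5294, -0.0619, 0.0629]
eef_rot: [179.9, 0.3, -90.6]
contact_force: [-9.1, 2.7, 8.4]
gripper_width: 0.0178
```

```bash
python3 - <<'E'
from h import *
th=wheelM()
E
```

```text
t 20.12 th -92.95 yaw -90.58 r 0.0428 z 0.0629 w 0.0178 | on wheel: Ftan 9.19 Frad 2.27 Fz -8.36 M_F 0.393 Mz(tool) 0.270
```

Request:
{"op": "apply_moves", "data": {"moves": [[0,-0.004,0,0,0,0],[0,-0.004,0,0,0,0],[0,-0.004,0,0,0,0],[0,-0.004,0,0,0,0]]}}

```text
time_s: 20.62
tcp_pos: [0.5293, -0.0619, 0.0629]
eef_rot: [179.8, 0.3, -90.6]
contact_force: [-8.7, 3.2, 8.1]
gripper_width: 0.0175
```

```bash
python3 - <<'E'
from h import *
th=wheelM()
E
```

```text
t 20.62 th -93.07 yaw -90.60 r 0.0428 z 0.0629 w 0.0175 | on wheel: Ftan 8.88 Frad 2.74 Fz -8.11 M_F 0.380 Mz(tool) 0.204
```

Request:
{"op": "apply_moves", "data": {"moves": [[0,-0.006,0,0,0,0],[0,-0.007,0,0,0,0],[0,-0.007,0,0,0,0],[0,-0.007,0,0,0,0]]}}

```text
time_s: 21.12
tcp_pos: [0.5292, -0.0619, 0.0629]
eef_rot: [179.7, 0.3, -90.6]
contact_force: [-10.2, 3.6, 9.9]
gripper_width: 0.0178
```

```bash
python3 - <<'E'
from h import *
th=wheelM()
E
```

```text
t 21.12 th -93.21 yaw -90.61 r 0.0427 z 0.0629 w 0.0178 | on wheel: Ftan 10.36 Frad 3.05 Fz -9.89 M_F 0.443 Mz(tool) 0.159
```

Request:
{"op": "apply_moves", "data": {"moves": [[0,-0.002,0,0,0,0]]}}

```text
time_s: 21.25
tcp_pos: [0.5291, -0.0619, 0.0629]
eef_rot: [179.7, 0.3, -90.6]
contact_force: [-5.6, 0.7, 4.6]
gripper_width: 0.0176
```

Request:
{"op": "apply_moves", "data": {"moves": [[0,0,0,0,0,0],[0,0,0,0,0,0],[0,0,0,0,0,0],[0,0,-0.05,0,0,0],[0,0,-0.2,0,0,0],[0,0,-0.4,0,0,0],[0,0,-0.55,0,0,0],[0,0,-0.6,0,0,0]], "hand": 0.2}}

```text
time_s: 22.25
tcp_pos: [0.5311, -0.0623, 0.1857]
eef_rot: [179.9, 0.3, -90.6]
contact_force: [0.8, -0.3, -0.9]
gripper_width: 0.035
```

```bash
python3 - <<'E'
from h import *
s=status.get_state(); print(s['tcp_pos'],s['eef_rot'],s['contact_force'],s['moment'],s['gripper_width'])
ims=[]
for n,(y,x) in dict(scene=(200,240),side=(150,310)).items():
    im,d,i=cap(n); ims.append(cv2.resize(im[y:y+90,x:x+90],None,fx=4.4,fy=4.4,interpolation=cv2.INTER_CUBIC))
    Q=cloud(i,d).reshape(-1,3); k=(Q[:,2]>.1)&(Q[:,2]<.134)&(np.hypot(Q[:,0]-.53,Q[:,1]+.063)<.02); print(n,k.sum(),Q[k].mean(0))
cv2.imwrite('pics/p14.png',np.hstack(ims))
rows(pawlpos(1.88)+[0,0,.11],PHI-180,7)
E
```

```text
[ 0.53105462 -0.062334    0.18572145] [179.92039484   0.32584804 -90.60019443] [ 0.82364842 -0.32107649 -0.91353669] [ 0.07788668 -0.039943   -0.00246096] 0.03495748441237858
scene 86 [ 0.53580393 -0.05926563  0.1176487 ]
side 87 [ 0.52402984 -0.06911061  0.11761349]
[-0.082, -0.095, 0.008, 0.001, 0.0, 0.098],
[-0.163, -0.191, 0.017, 0.001, 0.001, 0.196],
[-0.245, -0.286, 0.025, 0.002, 0.001, 0.294],
[-0.327, -0.382, 0.033, 0.002, 0.001, 0.392],
[-0.408, -0.477, 0.041, 0.003, 0.002, 0.49],
[-0.49, -0.572, 0.05, 0.003, 0.002, 0.588],
[-0.572, -0.668, 0.058, 0.004, 0.002, 0.687],
```

View pics/p14.png

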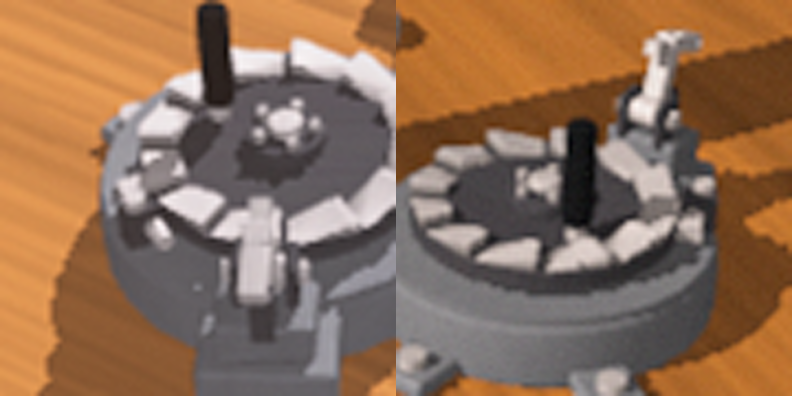

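Request:
{"op": "apply_moves", "data": {"moves": [[-0.08,-0.09,0,0,0,0.1],[-0.16,-0.19,0,0,0,0.2],[-0.24,-0.28,0,0,0,0.29],[-0.32,-0.38,0,0,0,0.39],[-0.41,-0.47,0,0,0,0.49],[-0.49,-0.57,0,0,0,0.59],[-0.57,-0.67,0.05,0,0,0.687],[-0.57,-0.67,0.05,0,0,0.687]]}}

```text
time_s: 23.35
tcp_pos: [0.6652, 0.051, 0.1711]
eef_rot: [179.6, -0.3, -152.5]
contact_force: [-1.1, 0.5, -1.4]
gripper_width: 0.0349
```

```bash
python3 - <<'E'
from h import *
s=status.get_state(); print(s['tcp_pos'],s['eef_rot'])
rows([.6663,.053,.063],-152.4,4)
E
```

```text
[0.66517221 0.05099485 0.1710923 ] [ 179.56667718   -0.25974166 -152.46158567]
[-0.003, 0.001, 0.135, 0.001, -0.001, -0.0],
[-0.006, 0.001, 0.27, 0.002, -0.001, -0.0],
[-0.009, 0.002, 0.405, 0.004, -0.002, -0.001],
[-0.012, 0.002, 0.54, 0.005, -0.003, -0.001],
```

Request:
{"op": "apply_moves", "data": {"moves": [[-0.005,0,0.12,0.005,0,0],[-0.01,0.002,0.26,0.005,-0.003,0],[-0.012,0.002,0.4,0.005,-0.003,0],[-0.012,0.002,0.49,0.005,-0.003,0],[-0.012,0.002,0.54,0.005,-0.003,0],[-0.012,0.002,0.54,0.005,-0.003,0]]}}

```text
time_s: 24.1
tcp_pos: [0.6661, 0.0528, 0.0627]
eef_rot: [-180.0, -0.0, -152.4]
contact_force: [-0.3, 0.3, -0.3]
gripper_width: 0.035
```

Request:
{"op": "apply_moves", "data": {"moves": [[0,0,0,0,0,0],[0,0,0,0,0,0],[0,0,0,0,0,0],[0,0,0,0,0,0]], "hand": 1, "grip_force": 10}}

```text
time_s: 24.6
tcp_pos: [0.6663, 0.0534, 0.0635]
eef_rot: [-180.0, 0.0, -152.4]
contact_force: [-2.2, 3.3, 3.7]
gripper_width: 0.0137
```

```bash
python3 - <<'E'
from h import *
s=status.get_state(); print(s['tcp_pos'],s['eef_rot'],s['contact_force'],s['gripper_width'])
ims=[]
for n,(y,x) in dict(scene=(170,240),side=(110,290)).items():
    im=cap(n)[0]; ims.append(cv2.resize(im[y:y+120,x:x+120],None,fx=3.3,fy=3.3))
cv2.imwrite('pics/p15.png',np.hstack(ims))
path(np.arange(1.8,.9,-.08))
E
```

```text
[0.66631912 0.05339106 0.06347371] [-1.79994853e+02  2.96238760e-02 -1.52415517e+02] [-2.20854673  3.30524231  3.701835  ] 0.013744876766632927
[0.026, -0.01, -0.012, -0.0, 0.0, -0.0],
[0.042, -0.01, -0.026, -0.0, 0.0, -0.0],
[0.06, -0.01, -0.038, -0.0, 0.0, -0.0],
[0.078, -0.01, -0.049, -0.0, 0.0, -0.0],
[0.096, -0.01, -0.059, -0.0, 0.0, -0.0],
[0.116, -0.01, -0.067, -0.0, 0.0, -0.0],
[0.136, -0.01, -0.073, -0.0, 0.0, -0.0],
[0.157, -0.01, -0.078, -0.0, 0.0, -0.0],
[0.178, -0.01, -0.081, -0.0, 0.0, -0.0],
[0.199, -0.01, -0.082, -0.0, 0.0, -0.0],
[0.22, -0.01, -0.082, -0.0, 0.0, -0.0],
[0.241, -0.01, -0.08, -0.0, 0.0, -0.0],
```

View pics/p15.png

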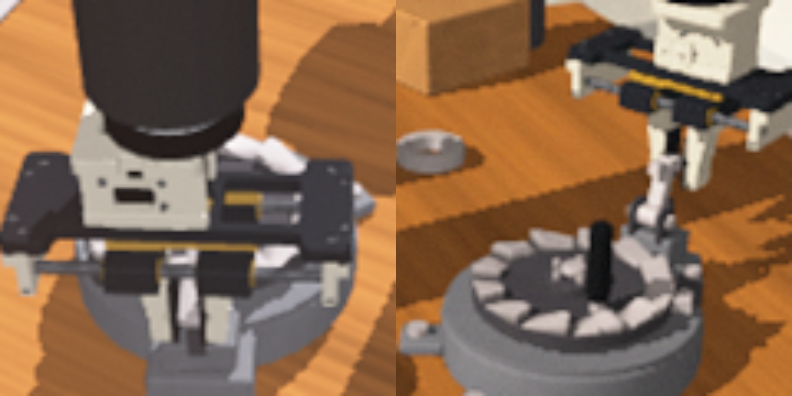

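Request:
{"op": "apply_moves", "data": {"moves": [[0.01,0,-0.006,0,0,0],[0.026,0,-0.014,0,0,0],[0.042,0,-0.026,0,0,0],[0.06,0,-0.038,0,0,0],[0.078,0,-0.049,0,0,0],[0.096,0,-0.059,0,0,0],[0.116,0,-0.067,0,0,0],[0.136,0,-0.073,0,0,0],[0.157,0,-0.078,0,0,0],[0.178,0,-0.081,0,0,0],[0.199,0,-0.082,0,0,0],[0.22,0,-0.082,0,0,0]]}}

```text
time_s: 26.2
tcp_pos: [0.6268, 0.0325, 0.0794]
eef_rot: [-180.0, -0.0, -152.4]
contact_force: [3.0, 0.4, -1.6]
gripper_width: 0.0143
```

```bash
python3 - <<'E'
from h import *
s=status.get_state(); print(s['tcp_pos'],s['eef_rot'],s['contact_force'],s['gripper_width'])
ims=[]
for n,(y,x) in dict(scene=(170,240),side=(110,290)).items():
    im=cap(n)[0]; ims.append(cv2.resize(im[y:y+120,x:x+120],None,fx=3.3,fy=3.3))
cv2.imwrite('pics/p16.png',np.hstack(ims))
path(np.arange(.92,.25,-.07))
E
```

```text
[0.6267792  0.03247348 0.07942931] [-1.79988305e+02 -2.35406182e-02 -1.52426578e+02] [ 2.96535353  0.43105833 -1.57002072] 0.014331563290885613
[0.016, -0.009, 0.001, -0.0, -0.001, -0.0],
[0.034, -0.009, 0.004, -0.0, -0.001, -0.0],
[0.052, -0.009, 0.008, -0.0, -0.001, -0.0],
[0.069, -0.009, 0.014, -0.0, -0.001, -0.0],
[0.087, -0.009, 0.021, -0.0, -0.001, -0.0],
[0.103, -0.009, 0.029, -0.0, -0.001, -0.0],
[0.119, -0.009, 0.038, -0.0, -0.001, -0.0],
[0.135, -0.009, 0.048, -0.0, -0.001, -0.0],
[0.149, -0.009, 0.06, -0.0, -0.001, -0.0],
[0.163, -0.009, 0.072, -0.0, -0.001, -0.0],
```

View pics/p16.png

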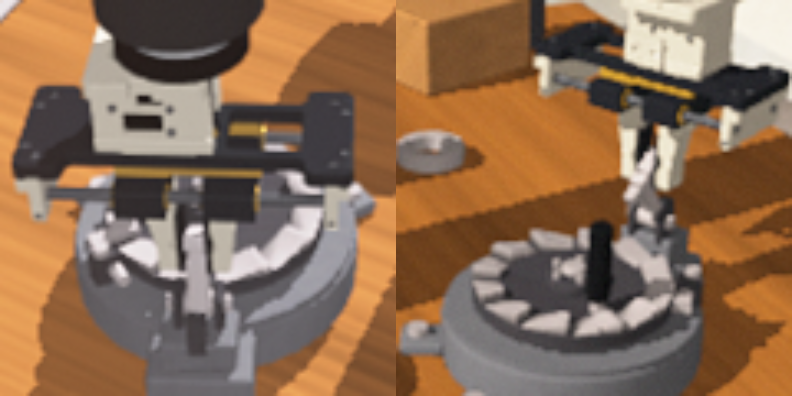

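Request:
{"op": "apply_moves", "data": {"moves": [[0.016,-0.002,0.001,0,0,0],[0.034,-0.002,0.004,0,0,0],[0.052,-0.002,0.008,0,0,0],[0.069,-0.002,0.014,0,0,0],[0.087,-0.002,0.021,0,0,0],[0.103,-0.002,0.029,0,0,0],[0.119,-0.002,0.038,0,0,0],[0.135,-0.002,0.048,0,0,0],[0.149,-0.002,0.06,0,0,0]]}}

```text
time_s: 27.42
tcp_pos: [0.6001, 0.0181, 0.0675]
eef_rot: [-180.0, -0.0, -152.4]
contact_force: [1.4, 4.0, 0.6]
gripper_width: 0.0139
```

```bash
python3 - <<'E'
from h import *
s=status.get_state(); print(s['tcp_pos'],s['contact_force'],s['moment'],s['gripper_width'])
im,d,i=cap('scene'); 
f=np.radians(PHI); e=np.array([np.cos(f),np.sin(f)])
ims=[]
for n,(y,x) in dict(scene=(170,240),side=(110,290)).items():
    im=cap(n)[0]; ims.append(cv2.resize(im[y:y+120,x:x+120],None,fx=3.3,fy=3.3))
cv2.imwrite('pics/p17.png',np.hstack(ims))
path(np.arange(.32,-.02,-.04))
E
```

```text
[0.60012551 0.01813744 0.06747862] [1.37620282 4.04945003 0.56495735] [ 1.65687421 -0.51617206  0.02793328] 0.013869332073198872
[0.005, -0.007, 0.005, 0.0, -0.001, -0.0],
[0.013, -0.007, 0.013, 0.0, -0.001, -0.0],
[0.02, -0.007, 0.02, 0.0, -0.001, -0.0],
[0.027, -0.007, 0.028, 0.0, -0.001, -0.0],
[0.034, -0.007, 0.036, 0.0, -0.001, -0.0],
[0.04, -0.007, 0.045, 0.0, -0.001, -0.0],
[0.047, -0.007, 0.053, 0.0, -0.001, -0.0],
[0.052, -0.007, 0.062, 0.0, -0.001, -0.0],
[0.058, -0.007, 0.071, 0.0, -0.001, -0.0],
```

View pics/p17.png

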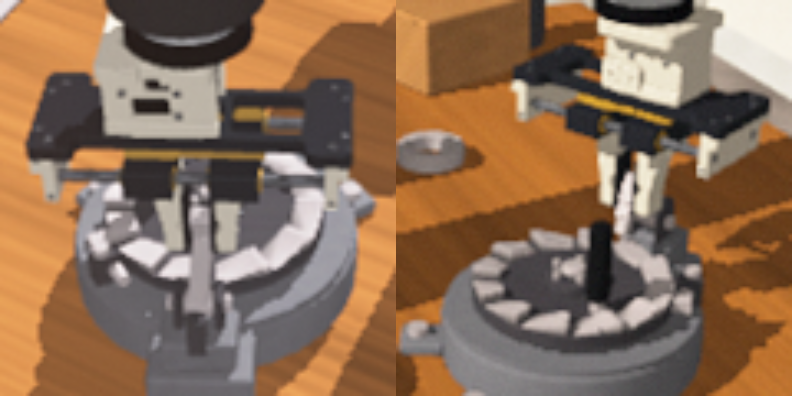

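Request:
{"op": "apply_moves", "data": {"moves": [[0.005,0,0.005,0,0,0],[0.009,0,0.009,0,0,0],[0.013,0,0.013,0,0,0],[0.016,0,0.016,0,0,0],[0.02,0,0.02,0,0,0]]}}

```text
time_s: 28.2
tcp_pos: [0.5963, 0.0161, 0.0632]
eef_rot: [-180.0, -0.1, -152.4]
contact_force: [1.1, 3.7, 1.0]
gripper_width: 0.0136
```

Request:
{"op": "apply_moves", "data": {"moves": [[0.003,0,0.003,0,0,0],[0.006,0,0.007,0,0,0],[0.01,0,0.011,0,0,0]]}}

```text
time_s: 28.58
tcp_pos: [0.5946, 0.0152, 0.061]
eef_rot: [-180.0, -0.1, -152.4]
contact_force: [1.0, 4.4, 1.4]
gripper_width: 0.014
```

Request:
{"op": "apply_moves", "data": {"moves": [[0.003,0,0.004,0,0,0],[0.006,0,0.008,0,0,0]]}}

```text
time_s: 28.82
tcp_pos: [0.5941, 0.0149, 0.0602]
eef_rot: [-180.0, -0.0, -152.4]
contact_force: [-1.7, 5.3, 9.8]
gripper_width: 0.0142
```

Request:
{"op": "apply_moves", "data": {"moves": [[0.003,0,0.004,0,0,0],[0.006,0,0.008,0,0,0]]}}

```text
time_s: 29.08
tcp_pos: [0.5941, 0.0148, 0.06]
eef_rot: [-179.9, 0.1, -152.4]
contact_force: [-1.7, 6.6, 13.2]
gripper_width: 0.0135
```

Request:
{"op": "apply_moves", "data": {"moves": [[0,0,-0.006,0,0,0],[0,0,-0.006,0,0,0]]}}

```text
time_s: 29.32
tcp_pos: [0.5943, 0.015, 0.0608]
eef_rot: [-179.9, 0.2, -152.4]
contact_force: [1.9, 4.1, -2.8]
gripper_width: 0.0139
```

```bash
python3 - <<'E'
from h import *
s=status.get_state(); print(s['tcp_pos'],s['contact_force'],s['gripper_width'])
im,d,i=cap('side'); Q=cloud(i,d).reshape(-1,3); k=(Q[:,2]>.1)&(Q[:,2]<.134)&(np.hypot(Q[:,0]-.524,Q[:,1]+.069)<.015); print(k.sum(),Q[k].mean(0))
E
```

```text
[0.59433944 0.01504284 0.06082275] [ 1.86448227  4.14880976 -2.79106804] 0.01391719144505224
85 [ 0.52445369 -0.06875198  0.11735274]
```

Now nearly weightless on the teeth; open gently and rise.

Request:
{"op": "apply_moves", "data": {"moves": [[0,0,0.003,0,0,0],[0,0,0.003,0,0,0]]}}

```text
time_s: 29.62
tcp_pos: [0.5941, 0.0149, 0.0604]
eef_rot: [-179.9, 0.1, -152.4]
contact_force: [-1.8, 3.6, 4.4]
gripper_width: 0.0138
```

Request:
{"op": "apply_moves", "data": {"moves": [[0,0,0,0,0,0],[0,0,0,0,0,0],[0,0,0,0,0,0],[0,0,0,0,0,0],[0,0,-0.05,0,0,0],[0,0,-0.2,0,0,0],[0,0,-0.4,0,0,0],[0,0,-0.6,0,0,0],[0,0,-0.8,0,0,0],[0,0,-0.9,0,0,0]], "hand": 0.2}}

```text
time_s: 30.88
tcp_pos: [0.5945, 0.0149, 0.2441]
eef_rot: [-179.9, 0.4, -152.4]
contact_force: [-0.7, -0.2, -0.7]
gripper_width: 0.0349
```

```bash
python3 - <<'E'
from h import *
s=status.get_state(); print(s['time_s'],s['tcp_pos'],s['contact_force'],s['gripper_width'])
ims=[]
f=np.radians(PHI); e=np.array([np.cos(f),np.sin(f)]); nn=np.array([-e[1],e[0]])
for n,(y,x) in dict(scene=(200,240),side=(150,310)).items():
    im,d,i=cap(n); ims.append(cv2.resize(im[y:y+90,x:x+90],None,fx=4.4,fy=4.4,interpolation=cv2.INTER_CUBIC))
    Q=cloud(i,d).reshape(-1,3); k=(Q[:,2]>.1)&(Q[:,2]<.134)&(np.hypot(Q[:,0]-.53,Q[:,1]+.063)<.02); print(n,k.sum(),Q[k].mean(0))
    a=(Q[:,:2]-C)@e; b=(Q[:,:2]-C)@nn; k=(abs(b)<.012)&(a>.05)&(a<.09)&(Q[:,2]>.1)&(Q[:,2]<.13); print('tab z',np.sort(Q[k,2])[-4:])
cv2.imwrite('pics/p18.png',np.hstack(ims))
im,d,i=cap('wrist','w18.png')
E
```

```text
30.875 [0.59450134 0.01487699 0.24405718] [-0.67761481 -0.2410157  -0.71437533] 0.034937897144661154
scene 86 [ 0.53557576 -0.05930841  0.11743886]
tab z [0.12443468 0.12446718 0.12478722 0.12536255]
side 89 [ 0.52413486 -0.06913387  0.11719364]
tab z [0.1239552  0.12396365 0.12397092 0.12408267]
```

View pics/p18.png

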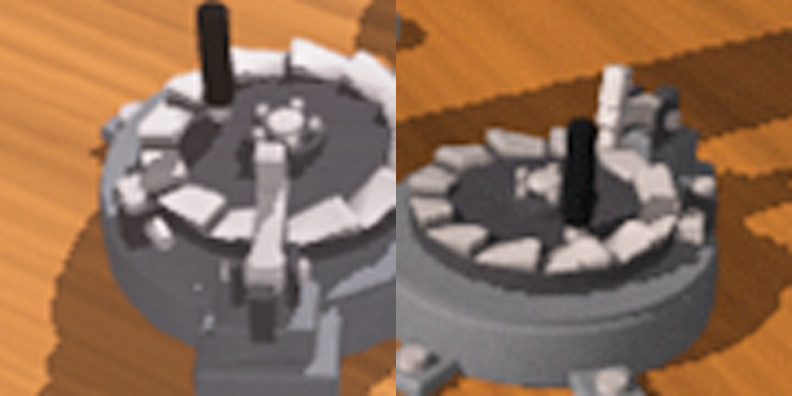

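View pics/w18.png

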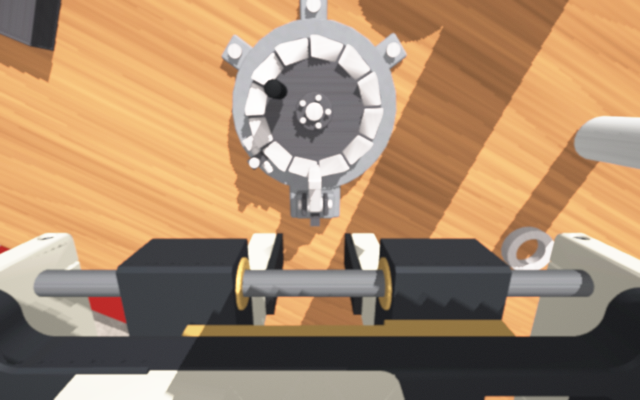

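```bash
python3 - <<'E'
from h import *
print(r.close_job())
E
```

```text
the job is handed in; nothing more can be done
None
```

I did the job in the order asked and handed it in at about 31 s. `close_job` gives no verdict, so the checks below are my own.

- **Pawl out:** I pinched the tab, swung the pawl over and let it go on its back. The pictures showed it staying there.
- **Wheel to the stop:** I turned the handle about 79° counter-clockwise. Near the stop I went in steps of about 0.8 mm until the wheel stopped. I then held a total moment of about 0.6 N m for roughly 1 s. Less the drag, that is about 4–5 N on the lug, against limits of 2 and 12 N. After I let go, the lug was still against the screw tip.
- **Pawl back:** I laid it on the teeth and felt contact. The downward force peaked at about 13 N, which is firmer than I wanted. I eased it to about 4 N before opening the jaws. The tab top at 124 mm puts the pawl at about 0.22 rad, so it rests on top of a tooth.
- **Last check:** The handle was where I left it to within 0.3 mm, and the gripper was clear, 0.1 m or more above the machine. I moved nothing else on the bench.

**Disagreement:** all three cameras put the fingertips about 33 mm above the reported TCP, so I corrected every grasp height by that amount. The grasps then closed at the expected widths: 14 mm on the tab and 18 mm on the handle.

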